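# Top up the hazelnut pot on the topping carousel and hold it to the front

### The job

Scoop hazelnuts out of the narrow metal tray with the scoop that lies in it and tip at least three of them into the open white pot on the topping carousel, without touching the nuts with the fingers; then lay the scoop back flat in the tray and let go of it. After that turn the carousel until the pot is squarely at the front, the side towards you and the front edge of the worktop, and finish while still gripping the carousel so that it stays still for the decorator. Leave the two fluted cutters and the white pot that stand on the worktop where they are.

Things in the scene. Friction and masses are not known exactly. Their poses are not given: they have to be found in the camera images.
- carousel_base: fixed dark steel foot of the topping carousel, 184 mm across; origin on the worktop, on the carousel's upright axis; not turned: its -x is world -x, the front. On it a round wooden turntable, 232 mm across, upper face 31 mm above the worktop, with four wells 90 degrees apart, centres 76 mm from the axis, that hold the open pot and three closed jars fixed
- carousel (a joint): angle of the turntable, rad: 0 when the open pot is squarely at the front (world -x of the axis); grows as it turns clockwise seen from above (pot at the left, world +y, at 1.57). No stops; light bearing (friction about 0.02 N m): it stays where it is left but is easily pushed
- carousel_jam (a point): centre of the lid of the jam jar opposite the pot on the turntable, 65 mm across, its top 128 mm above the worktop; between it and the pot, in the other two wells, stand two spice shakers, 41 mm across, tops 136 mm above the worktop
- carousel_handle (a point): middle of the wooden T-handle on the carousel's post, on the axis, 169 mm above the worktop, above all jars: a bar 72 mm long, 18 mm thick, 24 mm high (157 to 181 mm above the worktop), edges rounded; turns with the turntable; this frame's x runs along the bar, and the pot lies 135 degrees counter-clockwise (seen from above) from +x, so the bar's ends point between the jars
- pot_mouth (a point): centre of the mouth of the open white porcelain pot on the carousel, 68 mm above the worktop; round, 70 mm across outside, about 56 mm clear inside, 37 mm high, inner floor 30 mm below the mouth; the only open vessel on the carousel; does not come off
- pot_inside (a point): point inside that pot, on its axis, 17 mm below the mouth
- nut_tray: narrow aluminium tray, fixed; origin at the centre of its underside; x along its length; floor 220 mm long, 64 wide, 3 thick; walls up to 26 mm above the worktop, sides nearly upright, both ends sloping outward by 20 degrees from upright (239 mm over the ends). The nuts lie in its +x half (towards the carousel), the scoop in its -x half, mouth to +x, handle out over the -x end
- scoop_grip (a point): where to grip the scoop's wooden handle (its middle), about 58 mm above the worktop as it lies; x points to the scoop's mouth, y across, z up from its flat underside. Handle 17 mm thick across y, 22 high, 94 long, rising backward by 21 degrees. This point is 90 mm behind the bowl's centre and 55 mm above the underside. Scoop 130 to 190 g, its weight about 70 mm in front of this point
- scoop_bowl (a point): centre of the upper face of the scoop's flat bowl floor, 2 mm above its underside, axes as scoop_grip; steel bowl 74 mm long (lip 37 mm in front of this point), 54 wide, of 2 mm sheet, open at the top and at the mouth (+x), side walls falling from 34 mm at the back to 14 mm at the mouth
- scoop: the scoop; origin at the centre of the bowl's underside, axes as for scoop_grip
- nut1_mid (a point): middle of hazelnut 1 of 6: brown, 22 mm across, 10 g, smooth, rolls easily, loose in the tray
- nut2_mid (a point): middle of hazelnut 2 of 6: brown, 22 mm across, 10 g, smooth, rolls easily, loose in the tray
- nut3_mid (a point): middle of hazelnut 3 of 6: brown, 22 mm across, 10 g, smooth, rolls easily, loose in the tray
- nut4_mid (a point): middle of hazelnut 4 of 6: brown, 22 mm across, 10 g, smooth, rolls easily, loose in the tray
- nut5_mid (a point): middle of hazelnut 5 of 6: brown, 22 mm across, 10 g, smooth, rolls easily, loose in the tray
- nut6_mid (a point): middle of hazelnut 6 of 6: brown, 22 mm across, 10 g, smooth, rolls easily, loose in the tray
- dial_scale: fixed shop scale left of the work, near where the arm starts: origin on the worktop below its middle; body and white pan fill up to 130 mm round it and 210 mm above the worktop. Obstacle: go round or over it.
- cutter1: larger fluted round steel cutter, 70 mm across, 33 high, loose, on the worktop behind the tray; origin at the centre of its underside. Bystander.
- cutter2: smaller fluted round steel cutter, 54 mm across, 33 high, loose, near the front edge of the worktop; origin at the centre of its underside. Bystander.
- ramekin1: empty white porcelain pot, 66 mm across, 37 high, loose, standing on the worktop (not on the carousel), left of the tray; origin at the centre of its underside. Bystander.

How it is judged (in metres and radians):
On the way, in this order (a step that is already met when the one before it is completed fails the run):
1. at least three hazelnuts lie in the open pot on the carousel ((distance between each of nut1_mid, nut2_mid, nut3_mid and pot_inside below 0.03 m or distance between each of nut1_mid, nut2_mid, nut4_mid and pot_inside below 0.03 m or distance between each of nut1_mid, nut2_mid, nut5_mid and pot_inside below 0.03 m or distance between each of nut1_mid, nut2_mid, nut6_mid and pot_inside below 0.03 m or distance between each of nut1_mid, nut3_mid, nut4_mid and pot_inside below 0.03 m or distance between each of nut1_mid, nut3_mid, nut5_mid and pot_inside below 0.03 m or distance between each of nut1_mid, nut3_mid, nut6_mid and pot_inside below 0.03 m or distance between each of nut1_mid, nut4_mid, nut5_mid and pot_inside below 0.03 m or distance between each of nut1_mid, nut4_mid, nut6_mid and pot_inside below 0.03 m or distance between each of nut1_mid, nut5_mid, nut6_mid and pot_inside below 0.03 m or distance between each of nut2_mid, nut3_mid, nut4_mid and pot_inside below 0.03 m or distance between each of nut2_mid, nut3_mid, nut5_mid and pot_inside below 0.03 m or distance between each of nut2_mid, nut3_mid, nut6_mid and pot_inside below 0.03 m or distance between each of nut2_mid, nut4_mid, nut5_mid and pot_inside below 0.03 m or distance between each of nut2_mid, nut4_mid, nut6_mid and pot_inside below 0.03 m or distance between each of nut2_mid, nut5_mid, nut6_mid and pot_inside below 0.03 m or distance between each of nut3_mid, nut4_mid, nut5_mid and pot_inside below 0.03 m or distance between each of nut3_mid, nut4_mid, nut6_mid and pot_inside below 0.03 m or distance between each of nut3_mid, nut5_mid, nut6_mid and pot_inside below 0.03 m or distance between each of nut4_mid, nut5_mid, nut6_mid and pot_inside below 0.03 m)), for 0.2 s.
2. the scoop lies flat in the tray again and is let go (x of scoop_bowl in the frame of nut_tray between -0.085 and 0.085 m and y of scoop_bowl in the frame of nut_tray between -0.025 and 0.025 m and z of scoop_bowl in the frame of nut_tray below 0.022 m and angle between scoop's own z axis and vertical below 0.35 rad and contact force between the fingers and scoop below 0.1 N and linear speed of scoop below 0.03 m/s), for 0.2 s.
At the end, for the whole second after the job is handed in: Three or more hazelnuts lie in the carousel's open pot; the scoop lies in the tray, tilted under 20 degrees, let go; the pot stands at the carousel's front within 14 mm sideways (10 degrees), the turntable still, the fingers gripping it with over 2 N (all of step 2 and (distance between each of nut1_mid, nut2_mid, nut3_mid and pot_inside below 0.03 m or distance between each of nut1_mid, nut2_mid, nut4_mid and pot_inside below 0.03 m or distance between each of nut1_mid, nut2_mid, nut5_mid and pot_inside below 0.03 m or distance between each of nut1_mid, nut2_mid, nut6_mid and pot_inside below 0.03 m or distance between each of nut1_mid, nut3_mid, nut4_mid and pot_inside below 0.03 m or distance between each of nut1_mid, nut3_mid, nut5_mid and pot_inside below 0.03 m or distance between each of nut1_mid, nut3_mid, nut6_mid and pot_inside below 0.03 m or distance between each of nut1_mid, nut4_mid, nut5_mid and pot_inside below 0.03 m or distance between each of nut1_mid, nut4_mid, nut6_mid and pot_inside below 0.03 m or distance between each of nut1_mid, nut5_mid, nut6_mid and pot_inside below 0.03 m or distance between each of nut2_mid, nut3_mid, nut4_mid and pot_inside below 0.03 m or distance between each of nut2_mid, nut3_mid, nut5_mid and pot_inside below 0.03 m or distance between each of nut2_mid, nut3_mid, nut6_mid and pot_inside below 0.03 m or distance between each of nut2_mid, nut4_mid, nut5_mid and pot_inside below 0.03 m or distance between each of nut2_mid, nut4_mid, nut6_mid and pot_inside below 0.03 m or distance between each of nut2_mid, nut5_mid, nut6_mid and pot_inside below 0.03 m or distance between each of nut3_mid, nut4_mid, nut5_mid and pot_inside below 0.03 m or distance between each of nut3_mid, nut4_mid, nut6_mid and pot_inside below 0.03 m or distance between each of nut3_mid, nut5_mid, nut6_mid and pot_inside below 0.03 m or distance between each of nut4_mid, nut5_mid, nut6_mid and pot_inside below 0.03 m) and y of pot_mouth in the frame of carousel_base between -0.014 and 0.014 m and x of pot_mouth in the frame of carousel_base below 0 m and velocity of joint carousel between -0.12 and 0.12 rad/s and contact force between the fingers and carousel above 2 N); the arm keeps its last pose, push and grip.
It fails at once if the fingers touch a hazelnut (contact force between the fingers and nut1 above 0.3 N or contact force between the fingers and nut2 above 0.3 N or contact force between the fingers and nut3 above 0.3 N or contact force between the fingers and nut4 above 0.3 N or contact force between the fingers and nut5 above 0.3 N or contact force between the fingers and nut6 above 0.3 N).
It fails at once if a cutter or the pot standing on the worktop is shifted by more than 30 mm (distance of any of cutter1, cutter2, ramekin1 from where it was at the start of the episode above 0.03 m).
It also fails if it takes over 72 s, if anything falls off the work surface, if the arm or the gripper's body presses on something with over 40 N, if the wrist force passes 120 N, or if a joint passes its speed limit or range.

### The arm

A 6-joint arm with a two-finger parallel gripper is mounted at the origin on a cart in front of the work surface, level with it; the furniture and walls round the work are solid. World frame = base frame: x ahead of the robot, y to its left, z up, the work surface at z = 0. Lengths are in mm, angles in rad, forces in N, time in s.
With the tool pointing down it reaches from about 425 to 950 mm from the base axis. Payload 3.5 kg.
Tool frame: the origin (TCP) lies at the very end of the fingers, on their centre line; the grasp point (between the pads) lies 19 mm behind it; z points along the fingers, y is the direction in which the jaws open and shut (so a half turn about z gives the same grasp; the last joint's range is limited). The gripper opens to 85 mm and grips with 20 to 120 N. Pads are 22 mm wide; open, the fingers measure 114 mm over their backs; the gripper's body (76 mm by 85 mm) begins 54 mm behind the grasp point. The pads swing forward as they close: fully open they stand 13 mm farther back than shut.
Start: joints at [1.149, 0.286, 1.577, -0, 1.279, -0.15], TCP at [181.178, 650.216, 201.425] pointing down, gripper open.
Joint ranges: [-2.77, 2.77], [-0.9, 2.22], [0.21, 2.48], [-1.53, 4.67], [0.24, 2.81], [-2.84, 2.84]. Speed limits (rad/s): [2.79, 2.79, 3.14, 3.14, 3.14, 3.14].

### API

Orientations are given as a 3x3 rotation matrix whose columns are the frame's x, y, z axes.
In Python, from plant import arm gives the robot as it stands. The module is installed in compiled form; this text tells all that it offers. Calls block until the motion is done:
- arm.move_to(position, orientation): joint-space move of the TCP to a pose.
- arm.movel(position, frame=None, vel=150): straight line of the TCP; frame=None keeps the orientation; vel is the mean speed in mm/s.
- arm.movej(angles): joint-space move.
- arm.set_gripper(opening): opening from 0.0 (shut) to 1.0 (fully open); the grip force is fixed at half the most; returns when the fingers have stopped.
- arm.sleep(seconds).
- arm.inverse_kinematics(position, orientation): joint angles nearest the present ones, or None.
- arm.camera(name): name is "scene" or "top" or "wrist"; returns the picture (384x512x3 uint8, red, green, blue); there is no depth.
- arm.camera_params(name): a dict with "vertical_fov" (degrees; the focal length in pixels is half the picture's height over the tangent of half this angle, whatever the lens; pixels are square), "cx", "cy" (the principal point, pixels), "extrinsics" (4x4, takes a point from world to camera coordinates); the wrist camera has in their place "tool_from_camera" (4x4, takes a point from camera to tool coordinates, whose origin is the TCP and whose axes are the flange's). Camera axes: x right, y down, z forward; pixel columns grow to the right and rows downward; lengths in mm; the calibration is good to about 2 mm. The wrist camera is an equidistant fisheye: a pixel r from the principal point sees the ray r / f radians off the axis. A picture is of the moment at which its call begins: read the wrist's pose just before it. camera_params takes no time and is no camera call.
A pose or a line that the arm cannot do raises arm.IKError and nothing moves.
- arm.finish_job(): hands the job in, once; it reports no verdict.
Readings, each from a call of its own:
- arm.get_time(): time.
- arm.get_joints(): joint angles.
- arm.get_qd(): joint speeds.
- arm.get_joint_torque(): joint torques, N m.
- arm.get_tcp_pos(): TCP position.
- arm.get_tool_rot(): TCP orientation.
- arm.get_force(): force on the tool from outside, world axes, zero at the start.
- arm.get_ft_torque(): the same for the moment, N m.
- arm.get_opening(): opening from 0.0 (shut) to 1.0 (fully open).
Only numpy, scipy, OpenCV 4.12 (cv2) and the standard library are available. Lean on these libraries where they do the work, as an engineer would, in place of code of your own. Each camera call takes 0.05 s, during which the arm holds its last target.

## Working session

There is one attempt and no reset: what is moved stays moved. The work goes in short steps, each a Python script; the robot and the scene stay as the last script left them, time stands still between calls to the robot, and variables do not carry over. Pictures are saved under pics/ and viewed, and the job is handed in when it is done.

```bash
mkdir -p pics; ls; python3 - <<'E'
from plant import arm
import cv2
for n in ["scene","top","wrist"]:
    im=arm.camera(n); cv2.imwrite(f"pics/{n}0.png",cv2.resize(im[:,:,::-1],(800,600),interpolation=cv2.INTER_CUBIC))
    print(n,arm.camera_params(n))
print(arm.get_time())
E
```

```text
pics
scene {'vertical_fov': 44.06413562114166, 'cx': 253.9441863225209, 'cy': 194.14664836163047, 'extrinsics': array([[ 5.84606688e-01, -8.11293774e-01,  6.11818711e-03,
        -1.19895041e+02],
       [-5.08491772e-01, -3.72267214e-01, -7.76436243e-01,
         4.21447439e+02],
       [ 6.32195491e-01,  4.50798773e-01, -6.30166112e-01,
         8.72470920e+02],
       [ 0.00000000e+00,  0.00000000e+00,  0.00000000e+00,
         1.00000000e+00]])}
top {'vertical_fov': 55.998670073420406, 'cx': 254.57635871976927, 'cy': 189.24487347708234, 'extrinsics': array([[-3.33831064e-03, -9.99942839e-01, -1.01575256e-02,
         2.06038803e+02],
       [-9.92683240e-01,  4.53977425e-03, -1.20662234e-01,
         5.28484977e+02],
       [ 1.20701449e-01,  9.68039740e-03, -9.92641652e-01,
         1.03264972e+03],
       [ 0.00000000e+00,  0.00000000e+00,  0.00000000e+00,
         1.00000000e+00]])}
wrist {'vertical_fov': 65.70646984690485, 'cx': 252.53371558948933, 'cy': 190.4303653473174, 'tool_from_camera': array([[-9.13650489e-05, -9.61056154e-01, -2.76353144e-01,
         7.17973178e+01],
       [ 9.99999740e-01, -2.85449718e-04,  6.62081062e-04,
         8.48229123e-01],
       [-7.15182006e-04, -2.76353012e-01,  9.61055930e-01,
        -1.72360601e+02],
       [ 0.00000000e+00,  0.00000000e+00,  0.00000000e+00,
         1.00000000e+00]])}
0.15
```

View pics/top0.png

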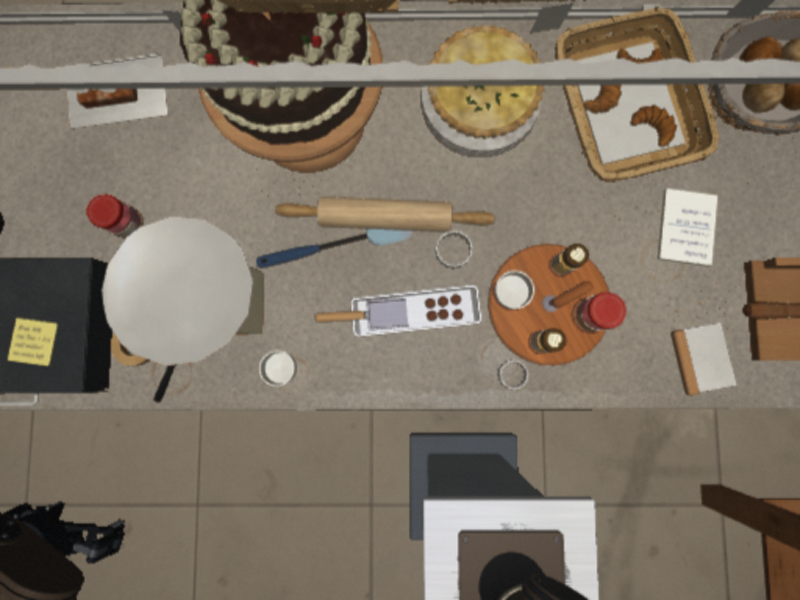

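View pics/scene0.png

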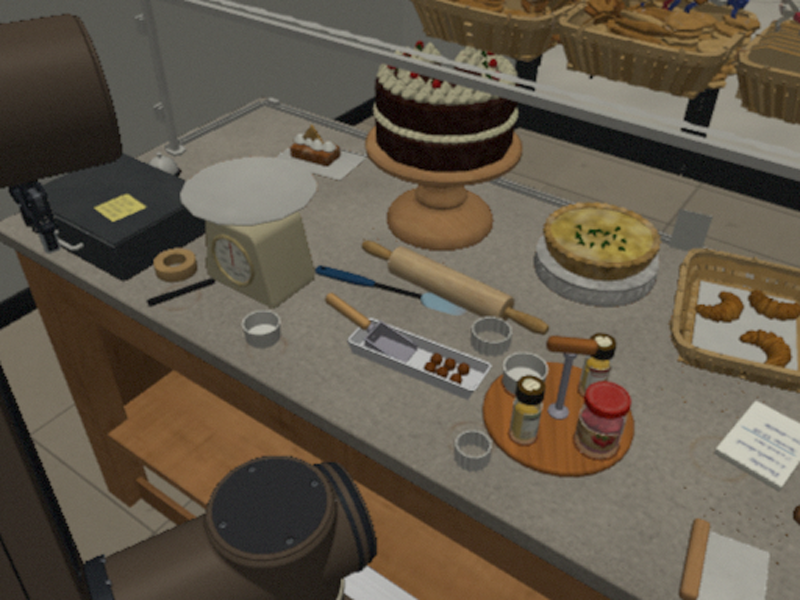

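```bash
cat > h.py <<'E'
import numpy as np, cv2
from plant import arm
def K(n):
    p=arm.camera_params(n); f=192/np.tan(np.radians(p["vertical_fov"])/2); return p,f
def ray(n,u,v,pose=None):
    p,f=K(n); x=(u-p["cx"]); y=(v-p["cy"])
    if n!="wrist":
        E=p["extrinsics"]; R=E[:3,:3]; o=-R.T@E[:3,3]; d=R.T@np.array([x/f,y/f,1]); return o,d
    r=np.hypot(x,y); th=r/f; s=np.sin(th)/max(r,1e-9)
    d=np.array([x*s,y*s,np.cos(th)]); T=p["tool_from_camera"]; pos,Rt=pose
    return pos+Rt@T[:3,3], Rt@T[:3,:3]@d
def w(n,u,v,z,pose=None):
    o,d=ray(n,u,v,pose); return o+d*(z-o[2])/d[2]
def proj(n,P,pose=None):
    p,f=K(n); P=np.asarray(P,float)
    if n!="wrist":
        c=p["extrinsics"][:3,:3]@P+p["extrinsics"][:3,3]; return np.array([p["cx"]+f*c[0]/c[2],p["cy"]+f*c[1]/c[2]])
    T=p["tool_from_camera"]; pos,Rt=pose
    c=T[:3,:3].T@(Rt.T@(P-pos)-T[:3,3]); r=np.hypot(c[0],c[1]); th=np.arctan2(r,c[2])
    return np.array([p["cx"]+f*th*c[0]/r,p["cy"]+f*th*c[1]/r])
def pose(): return np.array(arm.get_tcp_pos()),np.array(arm.get_tool_rot())
def snap(n,name,crop=None,scale=None):
    ps=pose(); im=arm.camera(n)[:,:,::-1].copy(); cv2.imwrite(f"pics/{name}_raw.png",im); np.savez(f"pics/{name}.npz",p=ps[0],R=ps[1])
    if crop: im=im[crop[1]:crop[3],crop[0]:crop[2]]
    s=min(800/im.shape[1],600/im.shape[0])
    cv2.imwrite(f"pics/{name}.png",cv2.resize(im,None,fx=s,fy=s,interpolation=cv2.INTER_CUBIC)); print("scale",s,"crop",crop)
    return ps
def down(yaw): # x axis dir yaw in xy, z down
    c,s=np.cos(yaw),np.sin(yaw); x=np.array([c,s,0]); z=np.array([0,0,-1.]); return np.column_stack([x,np.cross(z,x),z])
E
python3 - <<'E'
from h import *
k=512/800
for nm,u,v,z in [("tray",416,311,26),("trayL",357,317,26),("trayR",477,306,26),("hub",549,303,31),("pot",514,291,68),("jam",603,311,128),("ram",278,367,37),("c2",513,374,33),("c1",454,249,33),("griphandle",342,316,58),("scale",178,290,210)]:
    print(nm,w("top",u*k,v*k,z).round(0))
print(pose())
# candidate view pose
for P in [(560,180,330),(530,150,350),(600,150,300)]:
  for yaw in (np.pi,np.pi/2,0):
    print(P,yaw,arm.inverse_kinematics(P,down(yaw)))
snap("top","t1",(190,140,420,270))
E
```

```text
tray [501. 170.  26.]
trayL [490. 281.  26.]
trayR [510.  54.  26.]
hub [514. -81.  31.]
pot [533.  -8.  68.]
jam [ 490. -147.  128.]
ram [396. 427.  37.]
c2 [382.  -9.  33.]
c1 [618.  96.  33.]
griphandle [489. 306.  58.]
scale [518. 550. 210.]
(array([180.9632041 , 649.69347061, 200.32259414]), array([[-9.63284822e-01,  2.68480400e-01, -7.91410967e-04],
       [ 2.68481401e-01,  9.63283317e-01, -1.72891490e-03],
       [ 2.98173215e-04, -1.87791661e-03, -9.99998192e-01]]))
(560, 180, 330) 3.141592653589793 [ 1.38610580e-01  2.57860955e-02  1.63849600e+00 -4.44089210e-16
  1.47731056e+00 -1.43218575e+00]
(560, 180, 330) 1.5707963267948966 [ 1.38610580e-01  2.57860955e-02  1.63849600e+00 -4.44089210e-16
  1.47731056e+00  1.38610580e-01]
(560, 180, 330) 0 [ 1.38610580e-01  2.57860955e-02  1.63849600e+00 -4.44089210e-16
  1.47731056e+00  1.70940691e+00]
(530, 150, 350) 3.141592653589793 [ 9.15833983e-02 -6.52875303e-02  1.69303972e+00 -4.44089210e-16
  1.51384047e+00 -1.47921293e+00]
(530, 150, 350) 1.5707963267948966 [ 9.15833983e-02 -6.52875303e-02  1.69303972e+00 -4.44089210e-16
  1.51384047e+00  9.15833983e-02]
(530, 150, 350) 0 [ 9.15833983e-02 -6.52875303e-02  1.69303972e+00 -4.44089210e-16
  1.51384047e+00  1.66237973e+00]
(600, 150, 300) 3.141592653589793 [ 8.11004969e-02  1.04937413e-01  1.60829946e+00 -4.44089210e-16
  1.42835578e+00 -1.48969583e+00]
(600, 150, 300) 1.5707963267948966 [ 8.11004969e-02  1.04937413e-01  1.60829946e+00 -4.44089210e-16
  1.42835578e+00  8.11004969e-02]
(600, 150, 300) 0 [ 8.11004969e-02  1.04937413e-01  1.60829946e+00 -4.44089210e-16
  1.42835578e+00  1.65189682e+00]
scale 3.4782608695652173 crop (190, 140, 420, 270)
```

View pics/t1.png

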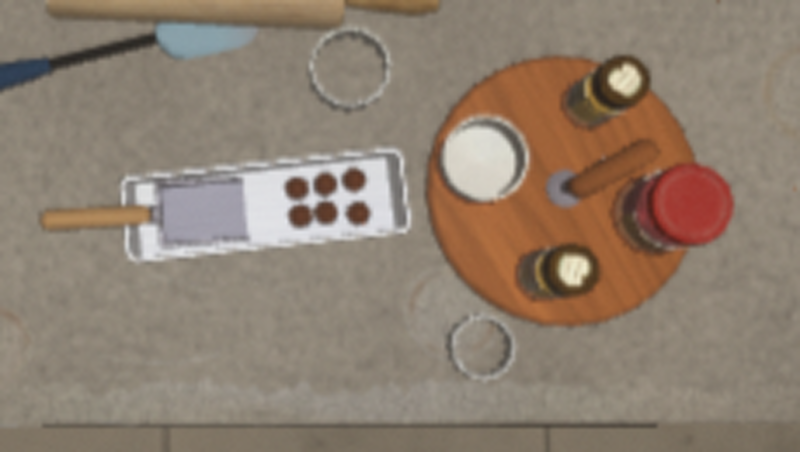

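View pics/wrist0.png

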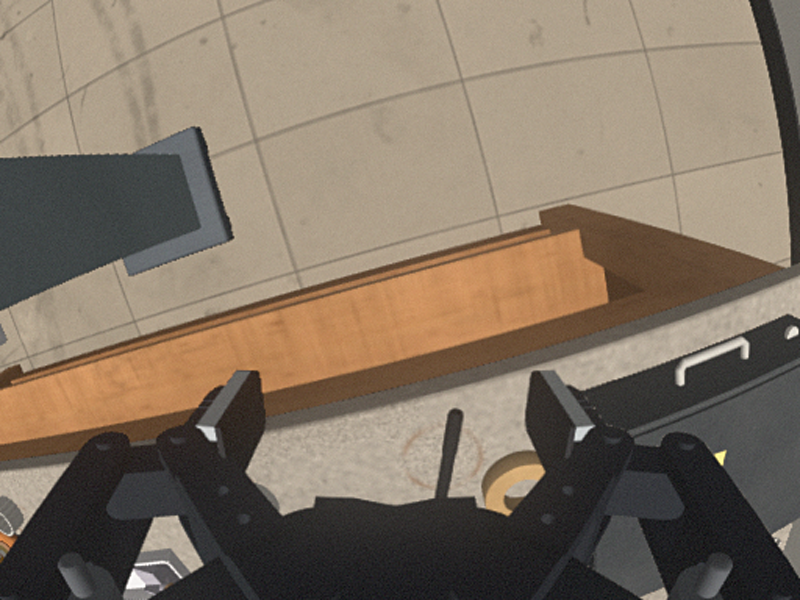

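```bash
python3 - <<'E'
from h import *
def ori(scoopyaw,lean):
    f=np.array([np.cos(scoopyaw),np.sin(scoopyaw),0]); u=np.array([0,0,1.])
    z=np.sin(lean)*f-np.cos(lean)*u; x=-np.cos(lean)*f-np.sin(lean)*u
    return np.column_stack([x,np.cross(z,x),z])
yaw=np.arctan2(-227,20)
for ln in (30,15,0,-15,-30,-45):
  l=np.radians(ln)
  for g in [(492,270,45),(505,130,45),(520,100,150),(530,25,215)]:
    R=ori(yaw,l); tcp=np.array(g)+R[:,2]*19
    j=arm.inverse_kinematics(tcp,R); print(ln,g,None if j is None else np.round(j,2))
up=arm.inverse_kinematics((181,650,360),pose()[1]); print(up)
arm.movej(up)
v=arm.inverse_kinematics((500,190,300),down(np.pi/2))
print(v)
m=list(v); 
q=list(up); q[0]=v[0]+0.1; 
arm.movej(q); arm.movej(v)
snap("wrist","w1"); print(pose(),arm.get_time())
E
```

```text
30 (492, 270, 45) [ 0.53  0.42  1.82 -0.51  1.19  0.71]
30 (505, 130, 45) [ 0.3   0.3   1.99 -0.6   1.06  0.57]
30 (520, 100, 150) [ 0.24  0.14  1.95 -0.56  1.2   0.4 ]
30 (530, 25, 215) [ 0.1   0.03  1.94 -0.56  1.23  0.22]
15 (492, 270, 45) [ 0.43  0.32  1.9  -0.29  1.03  0.51]
15 (505, 130, 45) [ 0.19  0.22  2.04 -0.32  0.94  0.3 ]
15 (520, 100, 150) [ 0.13  0.07  1.98 -0.29  1.12  0.17]
15 (530, 25, 215) [-0.02 -0.02  1.94 -0.28  1.2  -0.01]
0 (492, 270, 45) [ 0.32  0.25  1.97 -0.    0.92  0.23]
0 (505, 130, 45) [ 0.06  0.17  2.07 -0.    0.9  -0.03]
0 (520, 100, 150) [-0.    0.04  1.99 -0.    1.11 -0.09]
0 (530, 25, 215) [-0.14 -0.03  1.94 -0.    1.24 -0.23]
-15 (492, 270, 45) [ 0.2   0.22  2.03  0.34  0.89 -0.1 ]
-15 (505, 130, 45) [-0.07  0.17  2.09  0.32  0.95 -0.36]
-15 (520, 100, 150) [-0.13  0.04  2.01  0.28  1.17 -0.34]
-15 (530, 25, 215) [-0.27 -0.    1.93  0.25  1.32 -0.43]
-30 (492, 270, 45) [ 0.08  0.24  2.07  0.66  0.95 -0.43]
-30 (505, 130, 45) [-0.2   0.22  2.09  0.58  1.07 -0.63]
-30 (520, 100, 150) [-0.25  0.09  2.01  0.52  1.27 -0.55]
-30 (530, 25, 215) [-0.37  0.05  1.92  0.47  1.44 -0.59]
-45 (492, 270, 45) [-0.03  0.3   2.09  0.92  1.09 -0.71]
-45 (505, 130, 45) [-0.3   0.32  2.07  0.77  1.23 -0.83]
-45 (520, 100, 150) [-0.34  0.17  2.01  0.71  1.41 -0.71]
-45 (530, 25, 215) [-0.46  0.14  1.91  0.65  1.58 -0.71]
[ 1.14909504e+00  2.17682193e-01  1.37591287e+00  3.70564896e-05
  1.54947785e+00 -1.49851058e-01]
[ 1.73370597e-01 -8.66944780e-02  1.80130290e+00 -4.44089210e-16
  1.42698423e+00  1.73370597e-01]
scale 1.5625 crop None
(array([501.20754062, 190.8566517 , 301.4626471 ]), array([[-1.76876348e-03,  9.99994366e-01,  2.85306975e-03],
       [ 9.99998128e-01,  1.76651685e-03,  7.89773799e-04],
       [ 7.84729353e-04,  2.85446133e-03, -9.99995618e-01]])) 3.6583
```

View pics/w1.png

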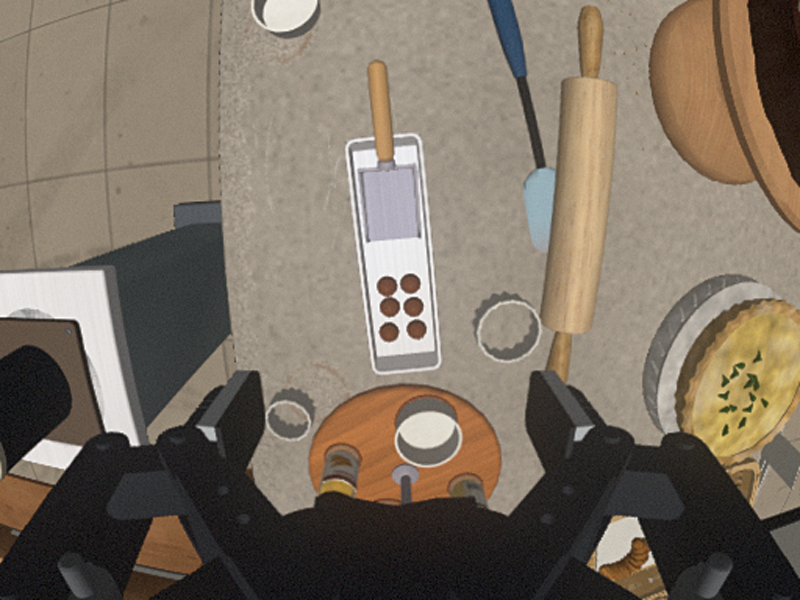

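```bash
python3 - <<'E'
import cv2
im=cv2.imread("pics/w1_raw.png")
a=im[30:250,190:320]; cv2.imwrite("pics/w1a.png",cv2.resize(a,None,fx=2.7,fy=2.7,interpolation=cv2.INTER_CUBIC))
a=im[230:330,180:340]; cv2.imwrite("pics/w1b.png",cv2.resize(a,None,fx=5,fy=5,interpolation=cv2.INTER_CUBIC))
E
```

```text
(no output)
```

View pics/w1a.png

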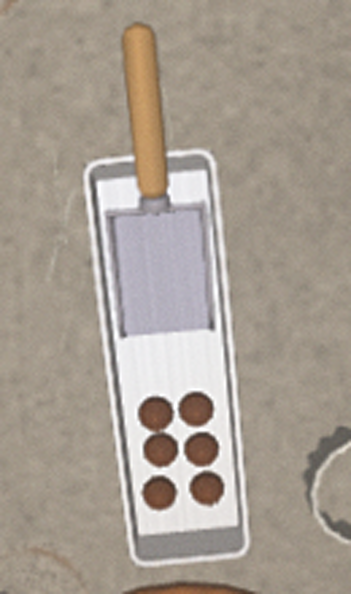

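View pics/w1b.png

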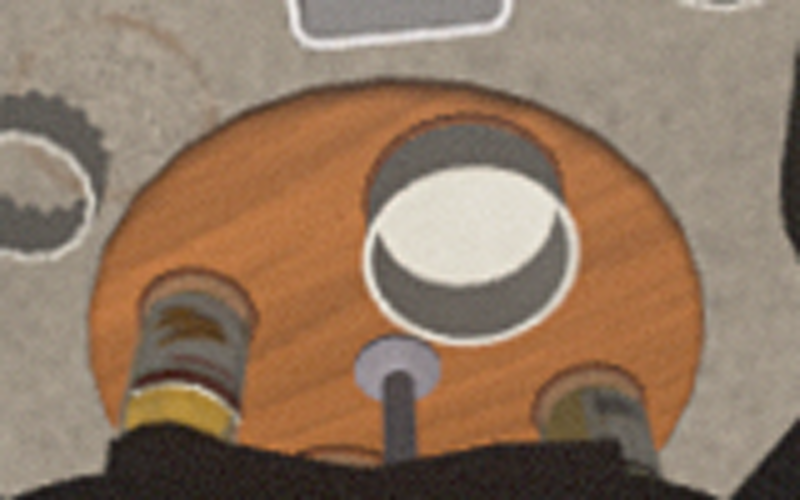

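```bash
python3 - <<'E'
from h import *
d=np.load("pics/w1.npz"); ps=(d["p"],d["R"])
A=lambda u,v,z: w("wrist",190+u/2.7,30+v/2.7,z,ps).round(1)
B=lambda u,v,z: w("wrist",180+u/5,230+v/5,z,ps).round(1)
c=[A(88,160,26),A(212,153,26),A(135,562,26),A(247,550,26)]
print(c, "ctr",np.mean(c,0)); back=(c[0]+c[1])/2; fr=(c[2]+c[3])/2; print("len",np.linalg.norm(fr-back),"yaw",np.degrees(np.arctan2(*(fr-back)[[1,0]])), np.linalg.norm(c[0]-c[1]),np.linalg.norm(c[2]-c[3]))
print("floorfront",A(141,535,3),A(237,524,3))
print("handle rear top",A(138,27,85),"front",A(154,195,52))
print("lip",A(122,335,5),A(212,328,5))
print("bowl back top",A(112,212,37),A(205,205,37))
print("nuts",[A(u,v,14).tolist() for u,v in [(156,413),(197,408),(160,449),(202,448),(159,492),(207,488)]])
print("pot",B(471,255,68), "edges",B(364,250,68),B(578,248,68),B(471,165,68),B(471,345,68))
print("hub",B(398,368,33))
print("c1", w("wrist",508/1.5625,331/1.5625,33,ps),"c2",w("wrist",289/1.5625,420/1.5625,33,ps))
E
```

```text
[array([455.2, 290. ,  26. ]), array([523.3, 293.7,  26. ]), array([479.3,  51.6,  26. ]), array([547.9,  59.6,  26. ])] ctr [501.425 173.725  26.   ]
len 237.50154736338038 yaw -84.11537283272703 68.20043988127932 69.06489701722573
floorfront [482.4  59.8   3. ] [543.4  67.4   3. ]
handle rear top [484.8 351.9  85. ] front [492.  269.6  52. ]
lip [472.2 188.1   5. ] [525.3 192.3   5. ]
bowl back top [469.1 260.7  37. ] [519.1 264.5  37. ]
nuts [[492.4, 142.9, 14.0], [516.6, 145.9, 14.0], [494.7, 120.6, 14.0], [519.8, 121.2, 14.0], [494.0, 93.1, 14.0], [523.3, 95.7, 14.0]]
pot [535.1  -6.   68. ] edges [500.5  -3.8  68. ] [569.8  -4.1  68. ] [533.9  28.   68. ] [536.4 -42.9  68. ]
hub [513.2 -79.6  33. ]
c1 [616.86989535 100.17553078  33.        ] c2 [382.36371778  -6.35955732  33.        ]
```

```bash
cat >> h.py <<'E'
YT=np.radians(-84.4); TC=np.array([501.4,172.8,0])
GO=np.array([-80,0,51.2])   # grasp point in scoop frame (underside centre)
def Rs(yaw,p): # p mouth up
    f=np.array([np.cos(yaw),np.sin(yaw),0]); u=np.array([0,0,1.])
    x=np.cos(p)*f+np.sin(p)*u; y=np.cross(u,f); return np.column_stack([x,y,np.cross(x,y)])
def tool_for(S,yaw,p_deg,piv=(0,0,0)):
    """tool pose putting scoop-frame point piv at world S"""
    R=Rs(yaw,np.radians(p_deg)); g=np.array(S,float)+R@(GO-np.array(piv,float))
    Rt=R@np.diag([-1,1,-1.]); return g+19*Rt[:,2],Rt
def scoop_pose(): # from tool
    p,R=pose(); Rsn=R@np.diag([-1,1,-1.]); return p-19*R[:,2]-Rsn@GO,Rsn
def tray(x,y=0,z=3): return TC+x*np.array([np.cos(YT),np.sin(YT),0])+y*np.array([-np.sin(YT),np.cos(YT),0])+[0,0,z]
E
python3 - <<'E'
from h import *
yaw=np.radians(-85)
P,R=tool_for((495.7,227,3),yaw,0); print(P)
arm.move_to(P+[0,0,110],R); arm.movel(P,R,vel=120); arm.sleep(.2)
print(P-pose()[0],arm.get_force())
arm.set_gripper(0.0); arm.sleep(.2)
print(P-pose()[0],arm.get_force(),arm.get_opening(),arm.get_time())
snap("wrist","w2"); snap("scene","s2",(200,170,420,320))
E
```

```text
[488.72754058 306.69557585  35.2       ]
[-0.61130718 -0.30461627 -0.94453349] [-0.50642238  0.65856342 -0.12224547]
[-0.08652392 -0.15560594 -0.14284167] [-0.23436385  0.28313947  1.30957591] 0.15587975653343064 6.6083
scale 1.5625 crop None
scale 3.6363636363636362 crop (200, 170, 420, 320)
```

View pics/w2.png

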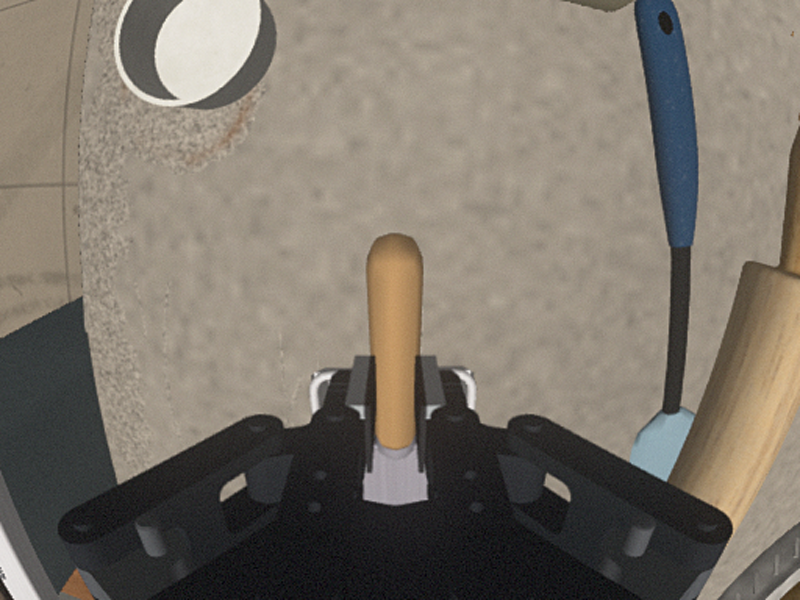

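View pics/s2.png

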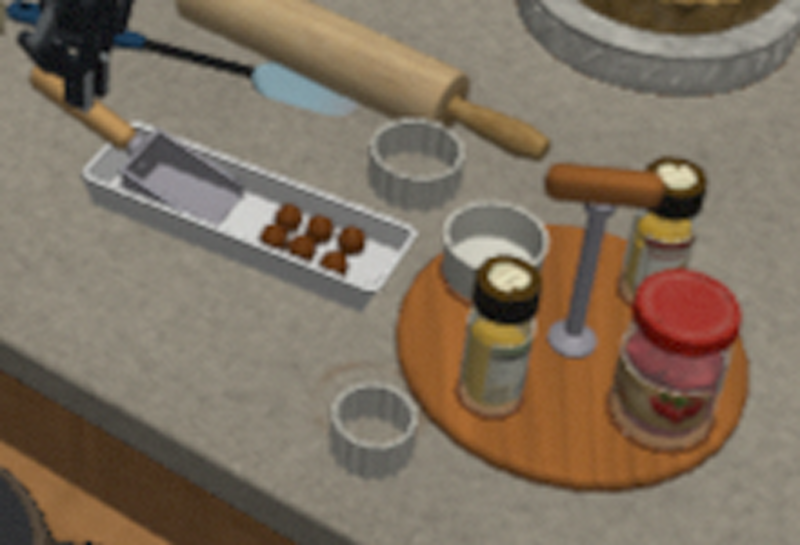

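```bash
python3 - <<'E'
from h import *
lip=(37,0,0)
P,R=tool_for(tray(0,0,3.6),YT,-1,lip); arm.movel(P,R,vel=80); print(P-pose()[0],arm.get_force())
for x in (50,75,95):
    P,R=tool_for(tray(x,0,3.4),YT,-1,lip); arm.movel(P,R,vel=60); print(x,(P-pose()[0]).round(1),arm.get_force().round(1))
print(arm.get_time())
snap("top","t3",(190,140,420,270)); snap("scene","s3",(200,170,420,320))
E
```

```text
[0.25409115 0.59275534 0.418849  ] [-0.95431754 -0.68816169 -0.23164554]
50 [0.2 0.2 0.2] [ 0.4  0.4 -0.2]
75 [-0.   0.7  0.1] [ 0.2 -0.4 -0.9]
95 [0.1 0.7 0.2] [-1.2 -0.1 -0.8]
9.1167
scale 3.4782608695652173 crop (190, 140, 420, 270)
scale 3.6363636363636362 crop (200, 170, 420, 320)
```

View pics/s3.png

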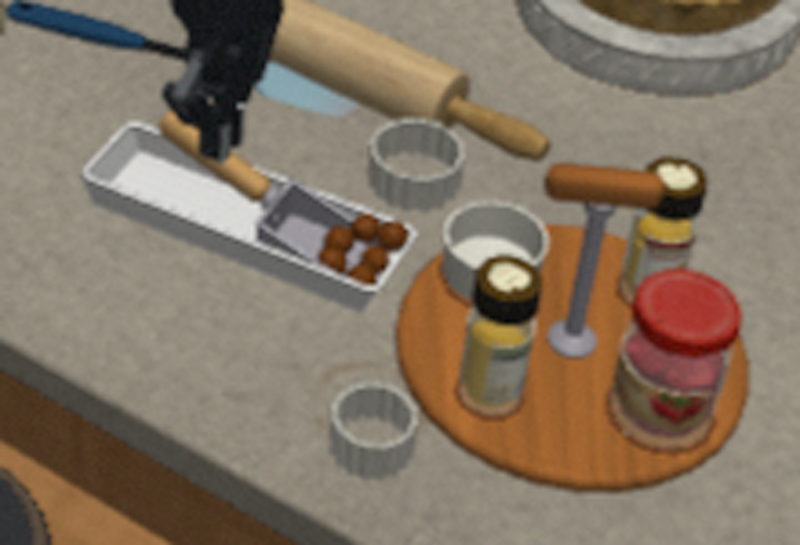

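View pics/t3.png

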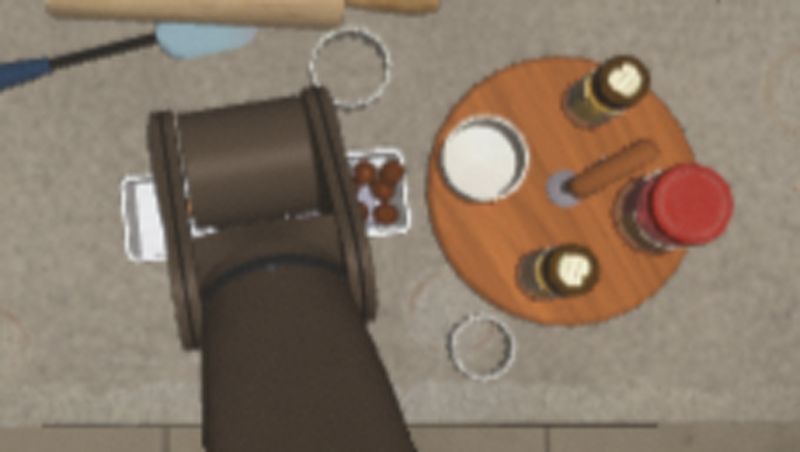

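```bash
python3 - <<'E'
from h import *
lip=(37,0,0)
for x in (102,107):
    P,R=tool_for(tray(x,0,3.4),YT,-1,lip); arm.movel(P,R,vel=40); print(x,(P-pose()[0]).round(1),arm.get_force().round(1))
heel=(-37,0,0)
for z,p in ((5,7),(10,15),(16,24)):
    P,R=tool_for(tray(33,0,z),YT,p,heel); arm.movel(P,R,vel=60); print(p,(P-pose()[0]).round(1),arm.get_force().round(1))
print(arm.get_time())
snap("scene","s4",(200,170,420,320))
E
```

```text
102 [0.2 0.2 0.1] [-1.3  0.5 -0.5]
107 [0.1 0.5 0.1] [-0.3 -0.1 -1.1]
7 [ 0.1 -0.7  0.2] [-0.9  1.1  1. ]
15 [-0.2 -0.8  0. ] [-0.7  2.5  1.3]
24 [ 0.2 -0.1  0.4] [ 0.3  0.8 -0.6]
10.7167
scale 3.6363636363636362 crop (200, 170, 420, 320)
```

View pics/s4.png

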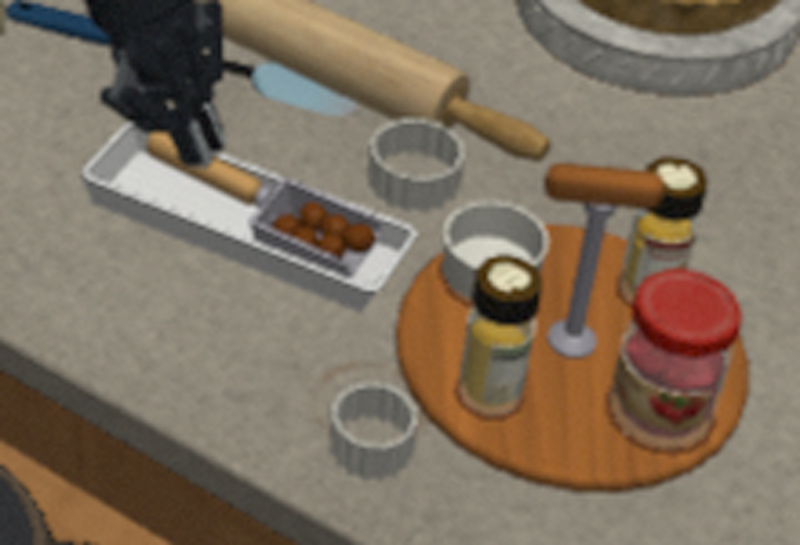

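```bash
python3 - <<'E'
from h import *
heel=(-37,0,0); lip=(37,0,0)
P,R=tool_for(tray(28,0,110),YT,24,heel); arm.movel(P,R,vel=100)
pot=np.array([534.5,-7,0]); f=np.array([np.cos(YT),np.sin(YT),0])
ok=True
for z,p in ((100,24),(76,0),(74,-30),(74,-55)):
    P,R=tool_for(pot-14*f+[0,0,z],YT,p,lip); j=arm.inverse_kinematics(P,R); print(z,p,None if j is None else np.round(j,2))
P,R=tool_for(pot-14*f+[0,0,105],YT,22,lip); arm.movel(P,R,vel=100); arm.sleep(.2)
print((P-pose()[0]).round(1),arm.get_force().round(2),arm.get_time())
snap("scene","s5",(200,170,420,320));snap("wrist","w5")
E
```

```text
100 24 [ 0.26  0.21  1.96 -0.47  1.1   0.4 ]
76 0 [ 0.04  0.08  2.   -0.    1.07 -0.05]
74 -30 [-0.28  0.07  1.97  0.5   1.33 -0.55]
74 -55 [-0.49  0.22  1.91  0.75  1.65 -0.79]
[-0.1 -0.6 -0.3] [ 0.85  0.28 -2.85] 13.0083
scale 3.6363636363636362 crop (200, 170, 420, 320)
scale 1.5625 crop None
```

View pics/s5.png

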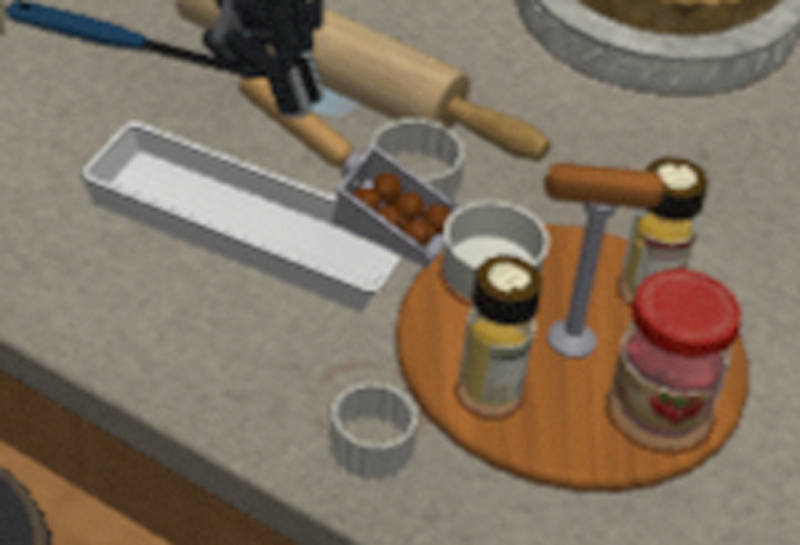

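View pics/w5.png

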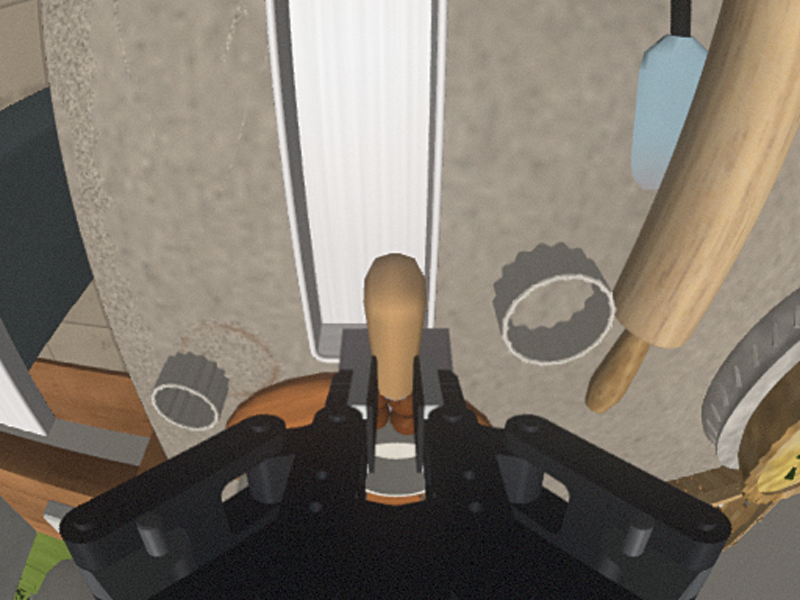

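```bash
python3 - <<'E'
from h import *
S,R=scoop_pose(); 
im=cv2.imread("pics/s5_raw.png")[170:320,200:420]; im=cv2.resize(im,None,fx=3.636,fy=3.636,interpolation=cv2.INTER_CUBIC)
for q in [(37,27,0),(37,-27,0),(37,27,14),(37,-27,14),(-37,27,34),(-37,-27,34),(-80,0,51),(-125,0,69)]:
    u=(proj("scene",S+R@np.array(q,float))-[200,170])*3.636; cv2.circle(im,tuple(int(v) for v in u),4,(0,255,0),1)
for a in np.linspace(0,6.28,24):
    u=(proj("scene",[534.5+35*np.cos(a),-7+35*np.sin(a),68])-[200,170])*3.636; cv2.circle(im,tuple(int(v) for v in u),2,(255,0,0),-1)
cv2.imwrite("pics/s5o.png",im[:, :700])
E
```

```text
(no output)
```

View pics/s5o.png

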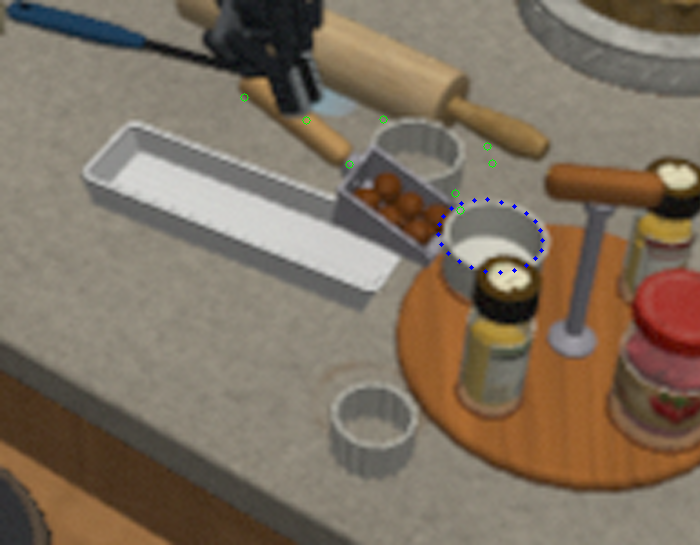

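```bash
python3 - <<'E'
from h import *
S,R=scoop_pose(); g=S+R@GO
im0=cv2.imread("pics/s5_raw.png")[170:320,200:420]; im0=cv2.resize(im0,None,fx=3.636,fy=3.636,interpolation=cv2.INTER_CUBIC)
from scipy.optimize import least_squares
obs={(37,-27,0):(430,260),(-37,-27,34):(340,187),(-37,27,34):(371,152),(-80+45,0,51.2-17):(352,160)}
def pts(x,q):
    p,dx=x; c,s=np.cos(p),np.sin(p); Rp=np.array([[c,0,-s],[0,1,0],[s,0,c]])
    G=GO+[dx,0,-dx*np.tan(np.radians(21))]
    return (proj("scene",g+R@Rp@(np.array(q,float)-G))-[200,170])*3.636
r=least_squares(lambda x:np.concatenate([pts(x,q)-np.array(o) for q,o in list(obs.items())[:3]]),[0,0]); print(np.degrees(r.x[0]),r.x[1],r.fun)
cs=[(37,27,0),(37,-27,0),(37,27,14),(37,-27,14),(-37,27,34),(-37,-27,34),(-80,0,51),(-125,0,69)]
for q in cs: cv2.circle(im0,tuple(int(v) for v in pts(r.x,q)),4,(0,255,0),1)
cv2.imwrite("pics/s5p.png",im0[:, :700])
E
```

```text
-27.70554119581704 -0.3073947135813536 [ -0.20185478   6.31645307   0.57672802  -0.99253728   3.90039394
 -10.76055827]
```

View pics/s5p.png

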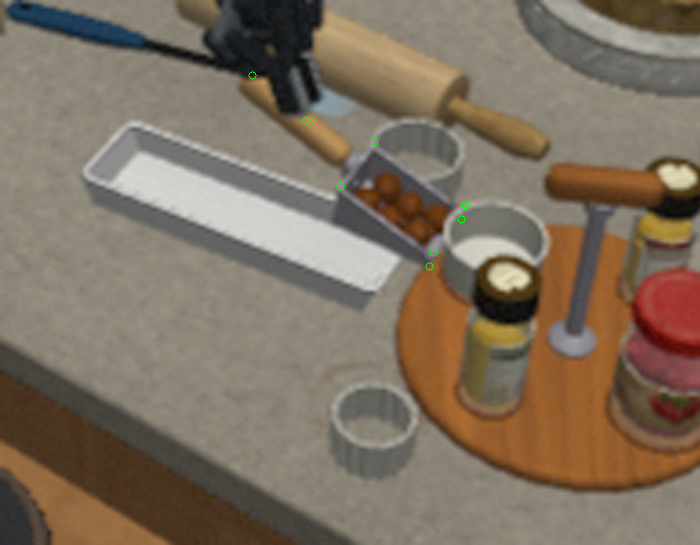

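```bash
python3 - <<'E'
from h import *
snap("scene","s6",(280,190,350,250)); print(arm.get_force().round(2),arm.get_time())
a=cv2.imread("pics/s5_raw.png").astype(int);b=cv2.imread("pics/s6_raw.png").astype(int)
d=abs(a-b).max(2); print((d[190:250,280:350]>30).sum(), d[190:250,280:350].max())
E
```

```text
scale 10.0 crop (280, 190, 350, 250)
[-1.    0.88 -1.13] 13.1583
0 30
```

View pics/s6.png

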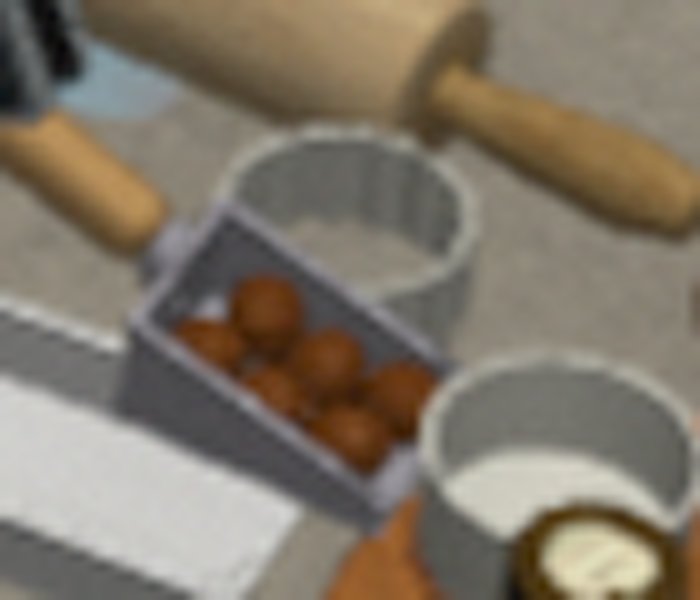

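```bash
cat > fit.py <<'E'
from h import *
from scipy.optimize import least_squares
from scipy.spatial.transform import Rotation as Ro
def fit(obs,S,R,full=True):
    # obs: {(scoop pt):(u,v) raw px}; unknown: rot vec in scoop frame about grip, translation
    g=S+R@GO
    def pr(x,q): return proj("scene",g+x[3:6]+R@(Ro.from_rotvec(x[:3]).as_matrix()@(np.array(q,float)-GO)))
    fun=lambda x:np.concatenate([np.concatenate([(pr(x,q)-np.array(o)) for q,o in obs.items()]),x[3:6]/4,x[[0,2]]/0.08])
    r=least_squares(fun,np.zeros(6)); Rn=R@Ro.from_rotvec(r.x[:3]).as_matrix(); Sn=g+r.x[3:6]-Rn@GO
    return Sn,Rn,r
E
python3 - <<'E'
from fit import *
S,R=scoop_pose()
o=lambda u,v:(280+u/10,190+v/10)
obs={(-37,-27,34):o(138,318),(-37,-27,0):o(122,410),(37,-27,14):o(374,490),(37,-27,0):o(374,530),(-37,27,34):o(228,208),(37,27,14):o(452,355)}
Sn,Rn,r=fit(obs,S,R); print(np.degrees(r.x[:3]).round(1),r.x[3:].round(1),r.fun.round(1)); print("S",Sn,"pitch",np.degrees(np.arcsin(Rn[2,0])), "lip",Sn+Rn@[37,0,0])
for y in(-27,27): print("lip c",Sn+Rn@[37,y,0])
E
```

```text
[-0.3 29.6  2.4] [-0.3  1.6 -1.9] [-0.5 -0.3 -1.4 -0.1  1.4  0.6  0.1  0.4 -0.9 -1.7  1.5  1.  -0.1  0.4
 -0.5 -0.1  0.5]
S [529.93643784  64.06700835  45.57129515] pitch -7.575020451829419 lip [534.99239888  27.74005851  40.69379856]
lip c [508.25602047  23.98483763  40.94754202]
lip c [561.72877729  31.49527938  40.44005509]
```

```bash
python3 - <<'E'
import cv2
im=cv2.imread("pics/s4_raw.png")[205:255,260:320]; cv2.imwrite("pics/s4z.png",cv2.resize(im,None,fx=12,fy=12,interpolation=cv2.INTER_CUBIC))
E
```

```text
(no output)
```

View pics/s4z.png

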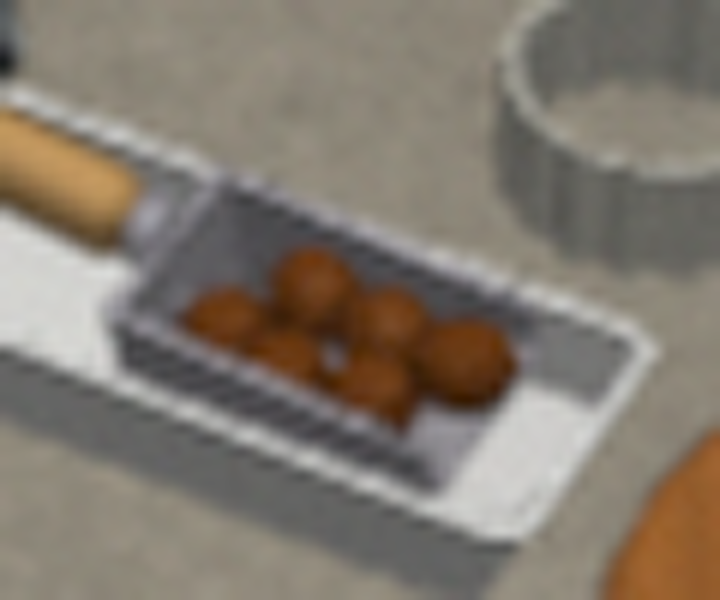

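```bash
python3 - <<'E'
from fit import *
lip=(37,0,0);heel=(-37,0,0)
def scp(T): 
    P,Rt=T; Rn=Rt@np.diag([-1,1,-1.]); return P-19*Rt[:,2]-Rn@GO,Rn
S,R=scp(tool_for(tray(33,0,16),YT,24,heel))
o=lambda u,v:(260+u/12,205+v/12)
obs={(-37,-27,34):o(122,318),(-37,27,34):o(218,185),(37,-27,0):o(438,492)}
Sn,Rn,r=fit(obs,S,R); print(np.degrees(r.x[:3]).round(1),r.x[3:].round(1),r.fun.round(1)); print("S",Sn,"pitch",np.degrees(np.arcsin(Rn[2,0])), "lip",Sn+Rn@[37,0,0],"heel",Sn+Rn@[-37,0,0])
im=cv2.imread("pics/s4_raw.png")[205:255,260:320]; im=cv2.resize(im,None,fx=12,fy=12,interpolation=cv2.INTER_CUBIC)
for q in [(37,27,0),(37,-27,0),(37,27,14),(37,-27,14),(-37,27,34),(-37,-27,34)]:
    u=(proj("scene",Sn+Rn@np.array(q,float))-[260,205])*12; cv2.circle(im,tuple(int(v) for v in u),6,(0,255,0),1)
cv2.imwrite("pics/s4f.png",im)
# s2 reference (flat): nominal overlay
E
```

```text
[-2.2 10.5  2.5] [-0.6 -2.8 -2.8] [-1.  -0.3  0.2 -0.8  0.5  0.5 -0.1 -0.7 -0.7 -0.5  0.5]
S [507.89451456 107.77725142  11.31464701] pitch 13.402646187140299 lip [512.85255925  72.12806805  19.89098174] heel [502.93646986 143.4264348    2.73831228]
```

View pics/s4f.png

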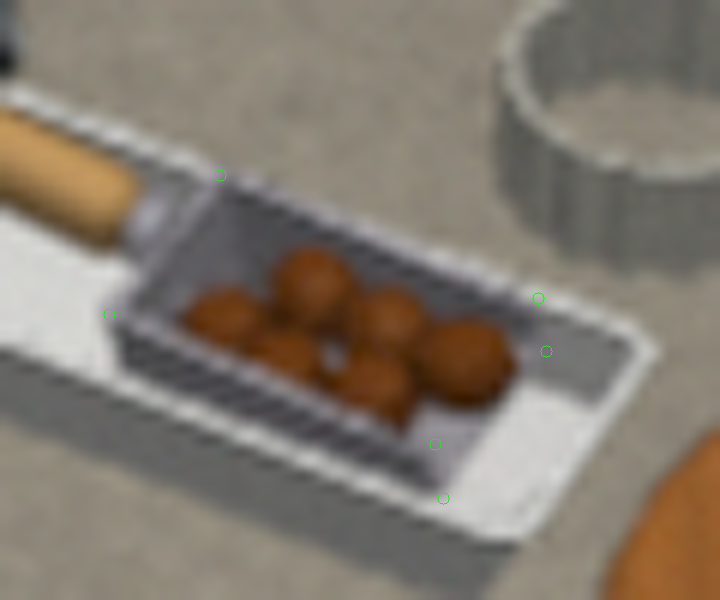

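```bash
python3 - <<'E'
from fit import *
S,R=scoop_pose()
o=lambda u,v:(280+u/10,190+v/10)
obs={(-37,-27,34):o(138,318),(-37,-27,0):o(122,410),(37,-27,14):o(374,490),(37,-27,0):o(374,530),(-37,27,34):o(228,208),(37,27,14):o(452,355)}
Sn,Rn,r=fit(obs,S,R)
def inplane(u,v,zs):
    O,D=ray("scene",*o(u,v)); a=Rn.T@(O-Sn); b=Rn.T@D; t=(zs-a[2])/b[2]; return (a+b*t).round(0)
for u,v in [(205,345),(275,390),(350,435),(265,310),(328,355),(402,395)]: print(inplane(u,v,13))
c=np.linalg.inv(arm.camera_params("scene")["extrinsics"])[:3,3]; print(c)
# where does pot rim nearest occlude: overlay
im=cv2.imread("pics/s6_raw.png")[190:250,280:350]; im=cv2.resize(im,None,fx=10,fy=10,interpolation=cv2.INTER_CUBIC)
for q in [(37,27,0),(37,-27,0),(37,27,14),(37,-27,14),(-37,27,34),(-37,-27,34),(-37,-27,0)]:
    u=(proj("scene",Sn+Rn@np.array(q,float))-[280,190])*10; cv2.circle(im,tuple(int(v) for v in u),6,(0,255,0),1)
for z in (31,68):
  for a in np.linspace(0,6.28,40):
    u=(proj("scene",[534.5+35*np.cos(a),-7+35*np.sin(a),z])-[280,190])*10; cv2.circle(im,tuple(int(v) for v in u),3,(255,0,0),-1)
cv2.imwrite("pics/s6f.png",im)
E
```

```text
[-22.  -5.  13.]
[-1. -9. 13.]
[ 21. -12.  13.]
[-15.  16.  13.]
[ 5. 10. 13.]
[27.  8. 13.]
[-267.17818328 -333.68785678  877.76221401]
```

View pics/s6f.png

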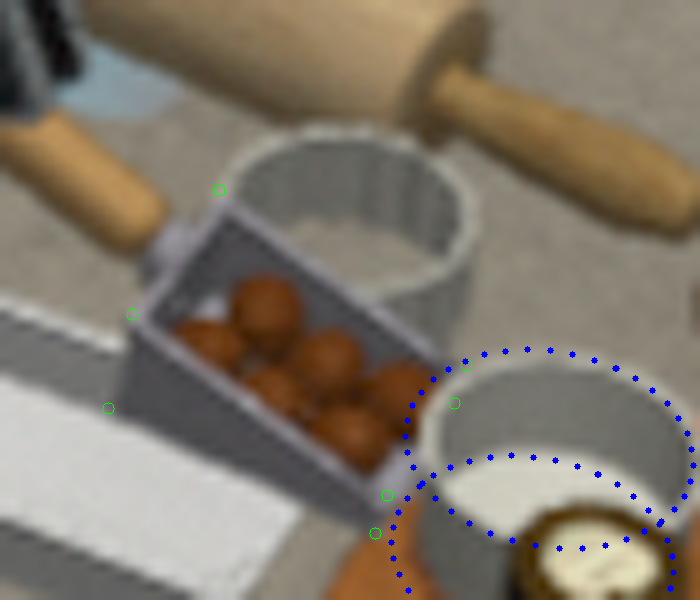

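```bash
cat >> h.py <<'E'
def lean_move(dpos,dlean,vel=30):
    """move grasp point by dpos, pitch tool mouth-up by dlean deg about grasp point"""
    p,R=pose(); g=p-19*R[:,2]; y=R[:,1]; a=np.radians(dlean)
    from scipy.spatial.transform import Rotation as Ro
    best=None
    Rn=Ro.from_rotvec(-a*y).as_matrix()@R if True else R
    P=g+np.array(dpos,float)+19*Rn[:,2]; arm.movel(P,Rn,vel=vel)
def lean(): 
    R=arm.get_tool_rot(); z=np.array(R)[:,2]; return np.degrees(np.arctan2(-z[1],-z[2]))
E
python3 - <<'E'
from h import *
print(lean(),pose()[0])
p,R=pose()
for L in (10,20,25):
    from scipy.spatial.transform import Rotation as Ro
    for s in (1,-1):
        Rn=Ro.from_rotvec(-s*np.radians(L)*R[:,1]).as_matrix()@R; g=p-19*R[:,2]+[0,20,0]
        j=arm.inverse_kinematics(g+19*Rn[:,2],Rn); print(L,s,Rn[:,2].round(2),None if j is None else np.round(j,2))
E
```

```text
21.896505803360878 [521.39415124 127.27207662  91.15597054]
10 1 [ 0.05 -0.53 -0.85] [ 0.35  0.26  1.91 -0.59  1.19  0.53]
10 -1 [ 0.02 -0.21 -0.98] [ 0.2   0.15  1.96 -0.24  1.06  0.22]
20 1 [ 0.07 -0.67 -0.74] [ 0.41  0.33  1.88 -0.73  1.29  0.65]
20 -1 [ 0.   -0.03 -1.  ] [ 0.12  0.12  1.99 -0.04  1.03  0.04]
25 1 [ 0.07 -0.73 -0.68] [ 0.43  0.37  1.86 -0.79  1.34  0.7 ]
25 -1 [-0.    0.05 -1.  ] [ 0.08  0.11  2.    0.06  1.03 -0.05]
```

Sign +1 is mouth-up. Step up 8° while retreating slightly, then look.

```bash
python3 - <<'E'
from h import *
lean_move((0,6,2),8,vel=25); print(lean(),arm.get_force().round(2),arm.get_time())
snap("scene","s7",(280,190,350,250))
E
```

```text
29.798397166279596 [ 0.31  0.62 -1.96] 13.5167
scale 10.0 crop (280, 190, 350, 250)
```

View pics/s7.png

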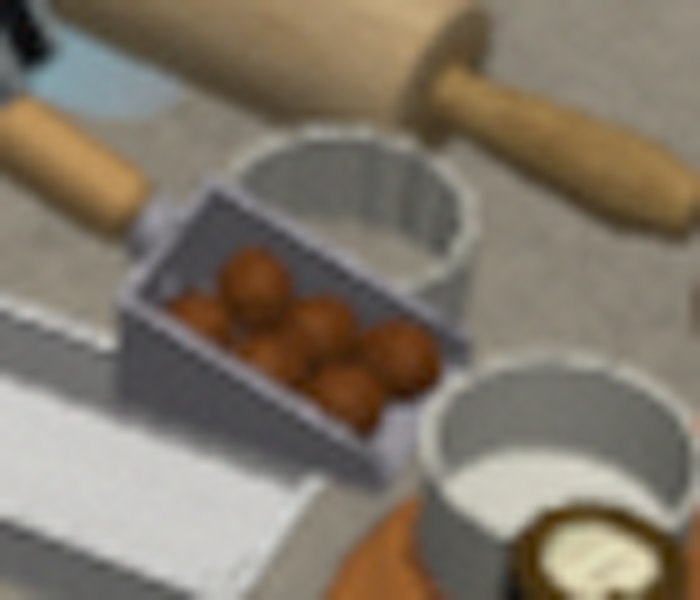

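```bash
python3 - <<'E'
from h import *
lean_move((0,10,4),8,vel=25); print(lean(),arm.get_force().round(2),arm.get_time())
snap("scene","s8",(280,190,350,250))
E
```

```text
37.73244300211819 [ 0.16  0.48 -1.56] 14.1
scale 10.0 crop (280, 190, 350, 250)
```

View pics/s8.png

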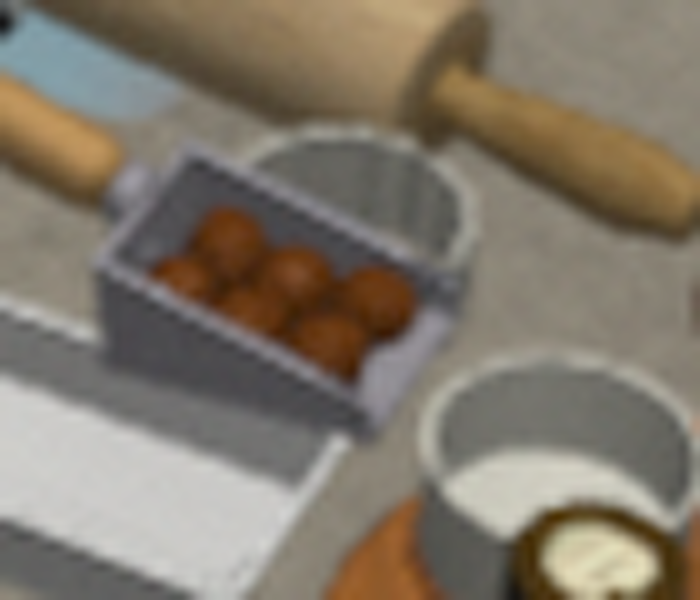

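```bash
python3 - <<'E'
from fit import *
S,R=scoop_pose()
o=lambda u,v:(280+u/10,190+v/10)
obs={(-37,-27,34):o(98,255),(-37,-27,0):o(108,355),(37,-27,14):o(365,398),(37,-27,0):o(375,440),(-37,27,34):o(185,150),(37,27,14):o(463,275),(37,27,0):o(458,312)}
Sn,Rn,r=fit(obs,S,R); print(np.degrees(r.x[:3]).round(1),r.x[3:].round(1),r.fun.round(1)); print("S",Sn,"pitch",np.degrees(np.arcsin(Rn[2,0])), "lip",Sn+Rn@[37,0,0])
im=cv2.imread("pics/s8_raw.png")[190:250,280:350]; im=cv2.resize(im,None,fx=10,fy=10,interpolation=cv2.INTER_CUBIC)
for q in obs:
    u=(proj("scene",Sn+Rn@np.array(q,float))-[280,190])*10; cv2.circle(im,tuple(int(v) for v in u),6,(0,255,0),1)
cv2.imwrite("pics/s8f.png",im)
E
```

```text
[-1.4 31.4  0.6] [-1.3 -0.3 -2.5] [-0.3 -0.1 -0.8  0.7  0.7 -0.1 -0.2  0.1  0.6 -1.3 -0.2 -0.2  0.3  0.5
 -0.3 -0.1 -0.6 -0.3  0.1]
S [526.72476599  64.93463642  70.41354956] pitch 6.438382094839916 lip [530.44528889  28.35672417  74.56253073]
```

View pics/s8f.png

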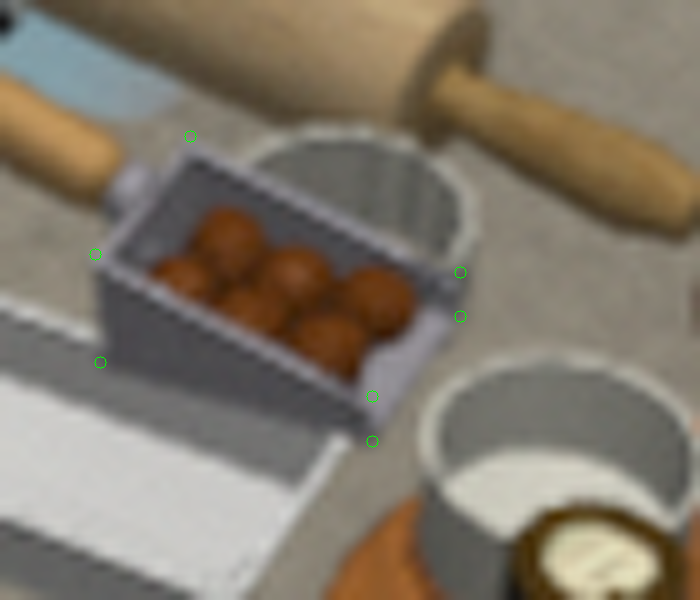

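```bash
cat >> h.py <<'E'
def T_load():
    d=np.load("T.npz"); return d["t"],d["R"]
def tool2(S,yaw,p_deg,piv=(0,0,0)):
    t,Rr=T_load(); Rsn=Rs(yaw,np.radians(p_deg)); o=np.array(S,float)-Rsn@np.array(piv,float)
    Rt=Rsn@Rr.T; return o-Rt@t,Rt
E
python3 - <<'E'
from fit import *
from scipy.spatial.transform import Rotation as Ro
p,R=pose()
# scoop pose: pure slip pitch 31 deg about grasp point
Rsc=R@np.diag([-1,1,-1.])@Ro.from_rotvec([0,np.radians(31),0]).as_matrix(); g=p-19*R[:,2]; S=g-Rsc@GO
print("pitch",np.degrees(np.arcsin(Rsc[2,0])),"lip",S+Rsc@[37,0,0])
np.savez("T.npz",t=R.T@(S-p),R=R.T@Rsc)
lip=(37,0,0); pot=np.array([534.5,-7,0]); f=np.array([np.cos(YT),np.sin(YT),0])
Ps=[(pot-45*f+[0,0,95],10),(pot-14*f+[0,0,95],10),(pot-14*f+[0,0,76],-10),(pot-14*f+[0,0,76],-55)]
for a,b in Ps:
    j=arm.inverse_kinematics(*tool2(a,YT,b,lip)); print(None if j is None else np.round(j,2))
P,Rt=tool2(*Ps[0][:1],YT,10,lip); arm.movel(P,Rt,vel=40)
P,Rt=tool2(Ps[1][0],YT,10,lip); arm.movel(P,Rt,vel=40)
print(lean(),arm.get_time(),arm.get_force())
snap("scene","s9",(280,190,350,250)); snap("wrist","w9")
E
```

```text
pitch 6.8731819711491315 lip [532.81921763  28.48085115  77.92344563]
[ 0.42  0.3   1.87 -0.7   1.31  0.63]
[ 0.36  0.28  1.9  -0.72  1.28  0.6 ]
[ 0.2   0.11  1.95 -0.4   1.14  0.28]
[-0.32  0.04  1.93  0.39  1.36 -0.54]
40.854440750938714 15.6083 [-0.23047275  0.33178464 -2.2085486 ]
scale 10.0 crop (280, 190, 350, 250)
scale 1.5625 crop None
```

View pics/s9.png

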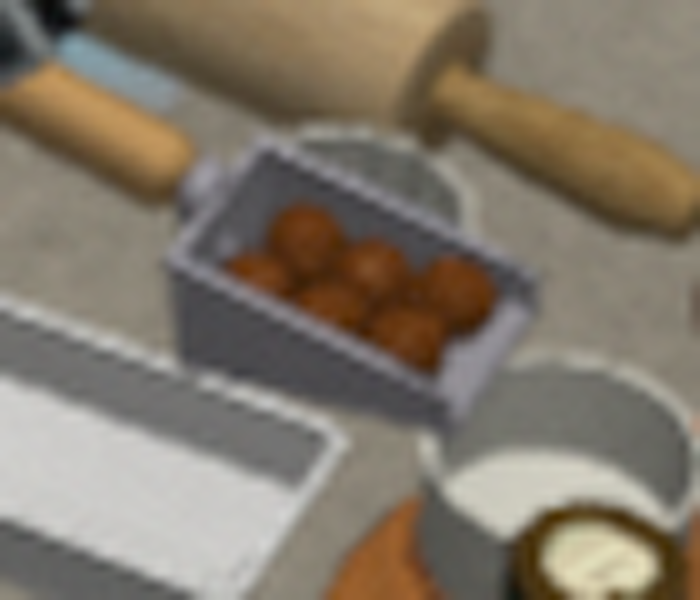

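View pics/w9.png

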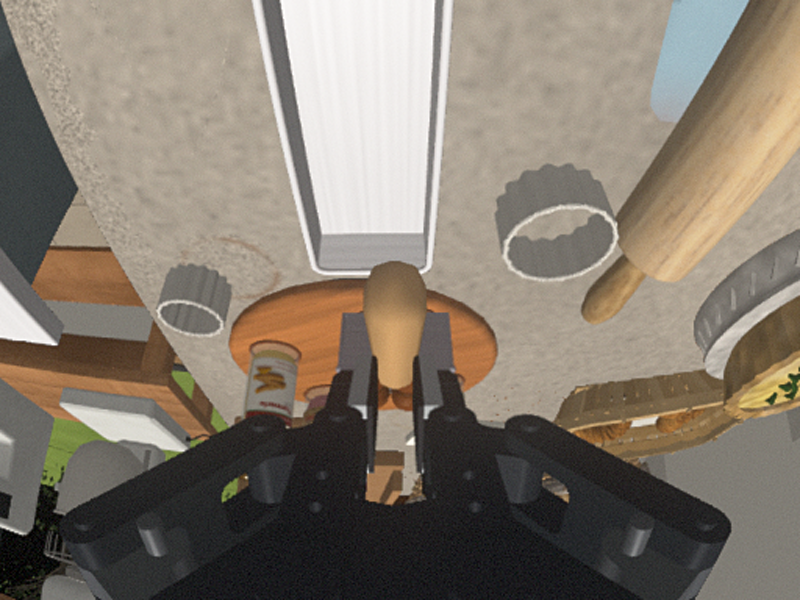

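Nuts secure, lip now over the pot's near part. Check the real lip position by fit.

```bash
python3 - <<'E'
from fit import *
t,Rr=T_load(); p,R=pose(); S=p+R@t; Rn0=R@Rr
o=lambda u,v:(280+u/10-1.0,190+v/10)   # minus scene bias seen on the pot
obs={(-37,-27,34):o(170,258),(-37,-27,0):o(180,355),(37,-27,14):o(440,385),(37,-27,0):o(450,428),(-37,27,34):o(265,143),(37,27,14):o(538,272),(37,27,0):o(532,308)}
Sn,Rn,r=fit(obs,S,Rn0); print(np.degrees(r.x[:3]).round(1),r.x[3:].round(1),r.fun.round(1)); print("S",Sn,"pitch",np.degrees(np.arcsin(Rn[2,0])), "lip",Sn+Rn@[37,0,0],"model lip",S+Rn0@[37,0,0])
E
```

```text
[-2.5  1.4 -0.6] [-2.   1.8 -2.9] [-0.4 -1.  -0.7  0.6  0.8  0.3 -0.1  0.7 -0.1 -0.9  0.1 -0.6  0.8  0.4
 -0.5  0.4 -0.7 -0.6 -0.1]
S [524.33628383  45.82698319  83.55665855] pitch 8.589637782968312 lip [527.48806647   9.37801233  89.08284978] model lip [533.19192382   7.17005728  94.98693897]
```

```bash
python3 - <<'E'
from h import *
lip=(37,0,0); pot=np.array([537.0,-7,0]); f=np.array([np.cos(YT),np.sin(YT),0])
for z,p in ((84,2),(81,-8),(80,-18)):
    P,Rt=tool2(pot-14*f+[0,0,z],YT,p,lip); arm.movel(P,Rt,vel=35)
    print(p,lean(),arm.get_force().round(2),arm.get_time())
    snap("scene",f"p{-p}",(280,190,350,250))
E
```

```text
2 32.950174816375224 [ 0.05 -1.06 -2.66] 16.0333
scale 10.0 crop (280, 190, 350, 250)
-8 22.95463235598849 [ 0.66 -0.43 -3.03] 16.7167
scale 10.0 crop (280, 190, 350, 250)
-18 12.97721538086895 [ 0.06 -0.72 -1.82] 17.45
scale 10.0 crop (280, 190, 350, 250)
```

View pics/p18.png

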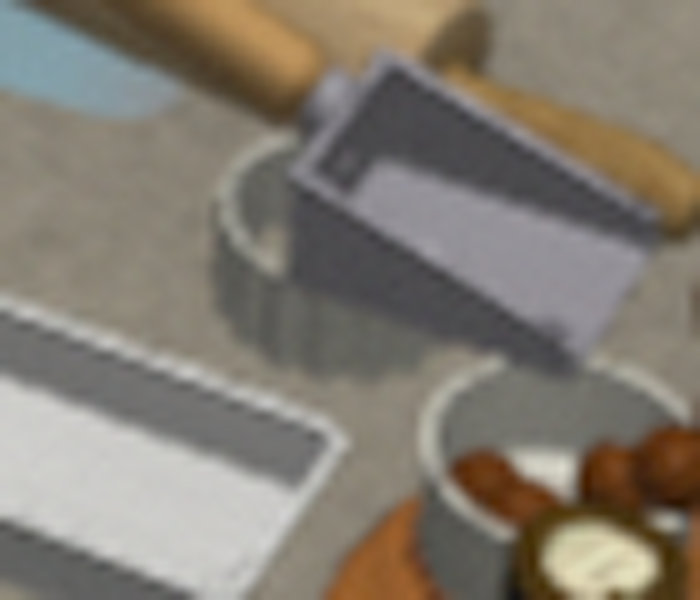

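View pics/p8.png

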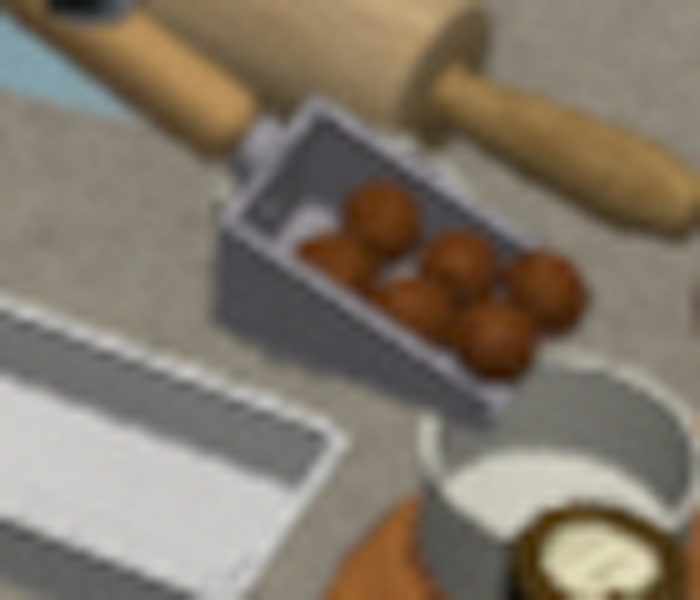

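```bash
python3 - <<'E'
from h import *
snap("scene","s10",(270,180,430,300)); 
S=np.load("T.npz"); 
# raise, and pull back
p,R=pose(); arm.movel(p+[0,0,60],R,vel=120); 
snap("top","t10",(190,140,420,270)); print(arm.get_time())
E
```

```text
scale 5.0 crop (270, 180, 430, 300)
scale 3.4782608695652173 crop (190, 140, 420, 270)
18.2417
```

View pics/s10.png

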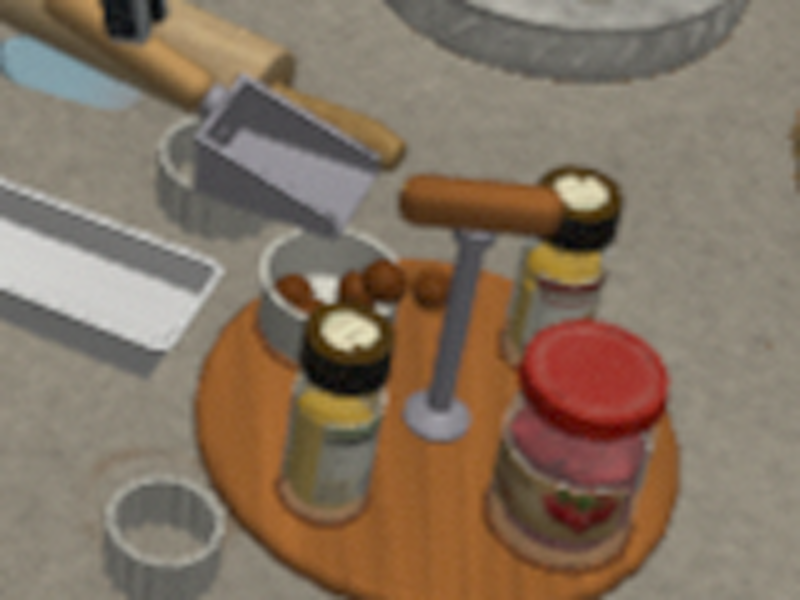

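View pics/t10.png

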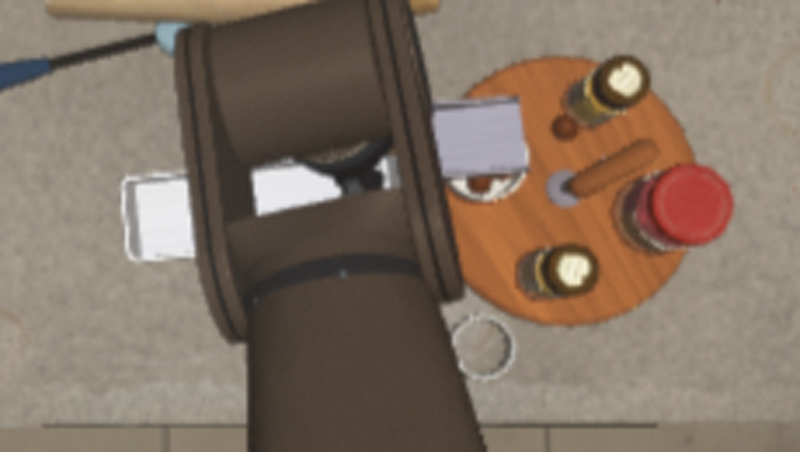

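```bash
python3 - <<'E'
from fit import *
t,Rr=T_load(); p,R=pose(); p=p-[0,0,60]; S=p+R@t; Rn0=R@Rr
o=lambda u,v:(280+u/10-1.0,190+v/10)
obs={(-37,-27,34):o(293,172),(-37,-27,0):o(295,285),(37,-27,0):o(572,370),(-37,27,34):o(388,52),(37,27,14):o(662,210),(37,27,0):o(648,255)}
Sn,Rn,r=fit(obs,S,Rn0); print(np.degrees(r.x[:3]).round(1),r.x[3:].round(1),r.fun.round(1)); print("pitch",np.degrees(np.arcsin(Rn[2,0])), "model",np.degrees(np.arcsin(Rn0[2,0])),"lip",Sn+Rn@[37,0,0],"model lip",S+Rn0@[37,0,0])
E
```

```text
[ -2.3 -19.7   0.6] [-0.   0.4 -0.8] [ 0.2 -0.2 -0.9 -0.3  0.3  0.9 -0.3  0.   0.  -0.2  0.8 -0.2 -0.   0.1
 -0.2 -0.5  0.1]
pitch 1.7251973331991999 model -17.990798477129612 lip [536.76564018 -15.16851217 114.51634845] model lip [534.27958822   7.34806117  78.14173807]
```

```bash
python3 - <<'E'
from fit import *
from scipy.spatial.transform import Rotation as Ro
p,R=pose(); Rsc=R@np.diag([-1,1,-1.])@Ro.from_rotvec([0,np.radians(11.3),0]).as_matrix(); g=p-19*R[:,2]; S=g-Rsc@GO
np.savez("T.npz",t=R.T@(S-p),R=R.T@Rsc)
print(S,np.degrees(np.arcsin(Rsc[2,0])))
P,Rt=tool2(tray(0,0,120),YT,1,(0,0,0)); arm.movel(P,Rt,vel=150)
P,Rt=tool2(tray(0,0,45),YT,1,(0,0,0)); arm.movel(P,Rt,vel=100)
arm.sleep(.2); print(lean(),arm.get_force().round(2),arm.get_time())
snap("scene","s11",(220,170,350,267)); 
E
```

```text
[533.02575865  21.26618546 174.18423415] 1.7090874706419108
12.206018718710384 [ 0.1   0.36 -1.58] 20.5833
scale 6.153846153846154 crop (220, 170, 350, 267)
```

View pics/s11.png

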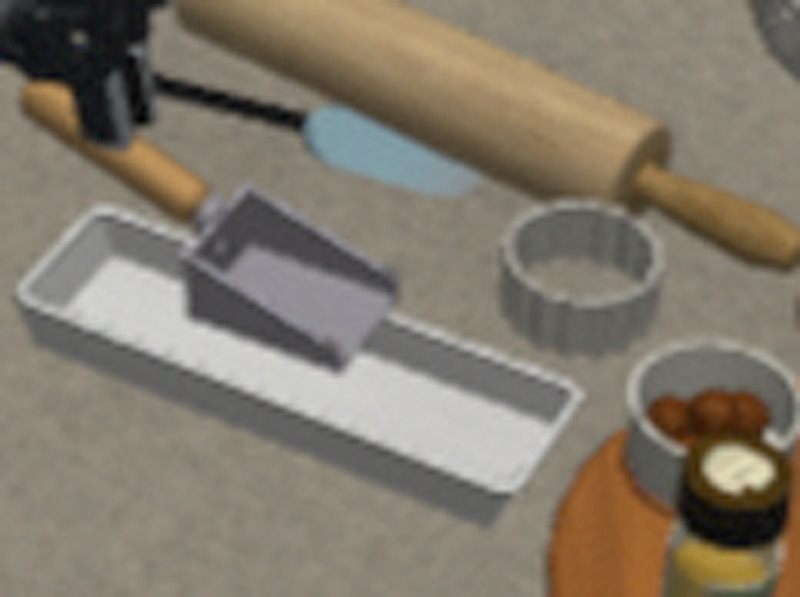

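```bash
python3 - <<'E'
from fit import *
t,Rr=T_load(); p,R=pose(); S=p+R@t; Rn0=R@Rr
k=6.1538
o=lambda u,v:(220+u/k-1.0,170+v/k)
obs={(-37,-27,34):o(187,250),(-37,-27,0):o(192,312),(37,-27,0):o(345,371),(-37,27,34):o(250,185),(37,27,14):o(397,272),(37,27,0):o(392,300)}
Sn,Rn,r=fit(obs,S,Rn0); print(np.degrees(r.x[:3]).round(1),r.x[3:].round(1),r.fun.round(1)); print("pitch",np.degrees(np.arcsin(Rn[2,0])),"S",Sn,"model",S, "yaw",np.degrees(np.arctan2(Rn[1,0],Rn[0,0])))
d=Sn-TC; print("tray x",d@[np.cos(YT),np.sin(YT),0],"y",d@[-np.sin(YT),np.cos(YT),0])
E
```

```text
[-2.2  2.   2.6] [ 0.6  0.1 -0.3] [ 0.3  0.2 -1.   0.2 -0.3  0.2 -0.4 -0.5  0.5  0.2  0.9 -0.2  0.2  0.
 -0.1 -0.5  0.6]
pitch -1.073323303219524 S [503.92119904 175.13486995  42.64483833] model [501.92985555 173.04516997  45.74921243] yaw -81.8502367893753
tray x -2.07770063621841 y 2.7370097466228867
```

```bash
python3 - <<'E'
from fit import *
f0=None
for z in (16,10,8,6,4.5,3,1.5,0):
    P,Rt=tool2(tray(0,-1,z),YT,2,(0,0,0)); arm.movel(P,Rt,vel=60); arm.sleep(.05)
    F=np.mean([arm.get_force() for _ in range(5)],0); print(z,F.round(2))
    if F[2]>2: break
print(arm.get_time()); snap("scene","s12",(220,170,350,267))
E
```

```text
16 [ 0.69  1.21 -1.75]
10 [ 0.12  0.74 -1.73]
8 [ 1.29 -0.26 -1.32]
6 [ 0.1  -0.59 -1.23]
4.5 [ 0.93 -0.52 -1.75]
3 [-0.31  0.66 -0.4 ]
1.5 [ 0.31  0.96 -0.94]
0 [-0.36  1.6  -0.02]
23.4417
scale 6.153846153846154 crop (220, 170, 350, 267)
```

View pics/s12.png

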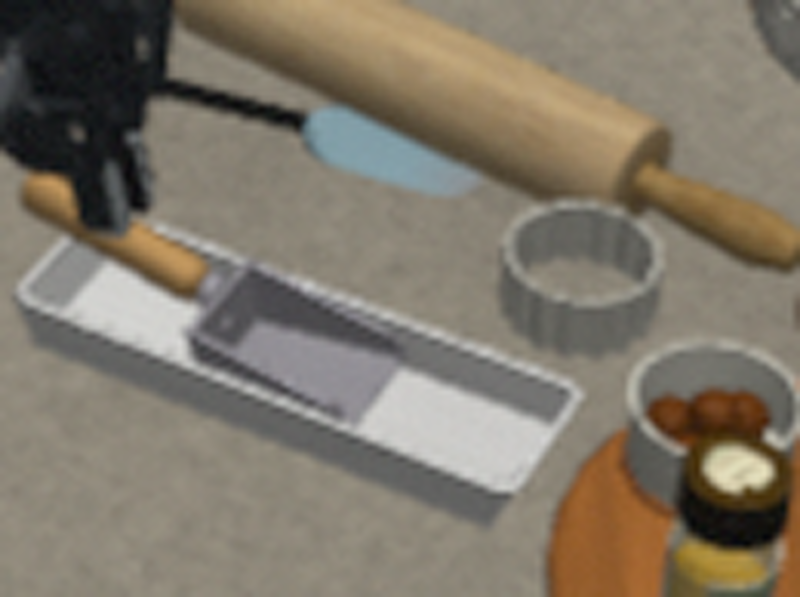

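```bash
python3 - <<'E'
from h import *
arm.set_gripper(0.5); arm.sleep(.1)
p,R=pose(); arm.movel(p-110*R[:,2],R,vel=120)
arm.move_to((505,60,320),down(np.pi/2)); 
snap("wrist","w13"); snap("scene","s13",(220,170,430,327)); print(arm.get_time(),arm.get_opening(),pose()[0])
E
```

```text
scale 1.5625 crop None
scale 3.8095238095238093 crop (220, 170, 430, 327)
26.2833 0.5015903102472729 [504.49095409  61.02690258 318.20212589]
```

View pics/w13.png

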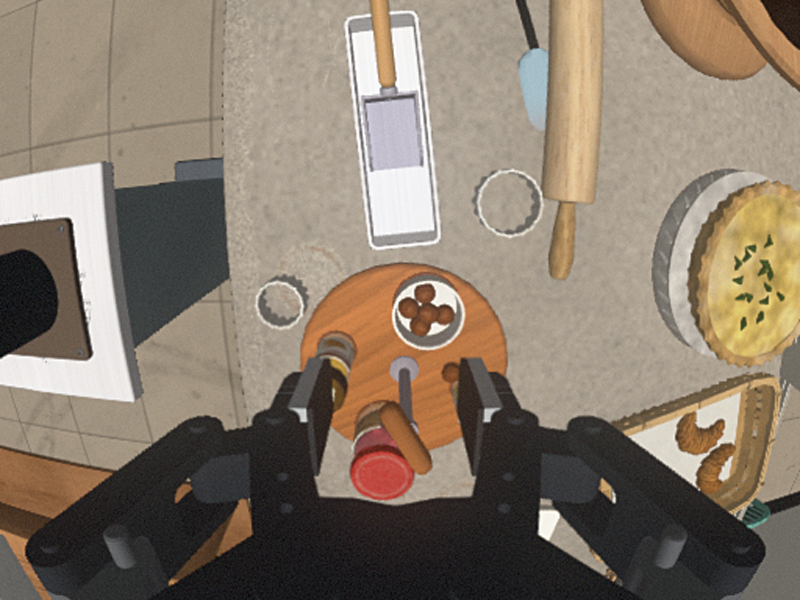

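View pics/s13.png

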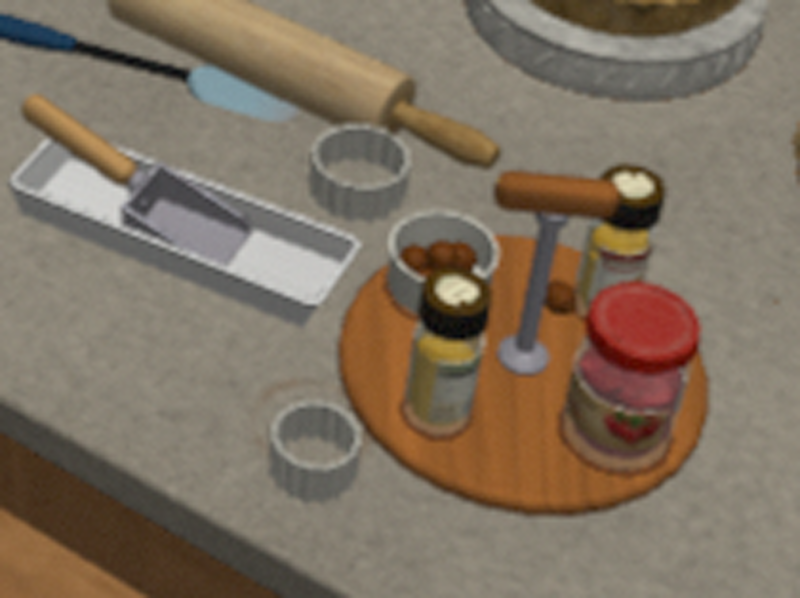

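```bash
python3 - <<'E'
import cv2
im=cv2.imread("pics/w13_raw.png")[170:325,190:330]; cv2.imwrite("pics/w13z.png",cv2.resize(im,None,fx=3.8,fy=3.8,interpolation=cv2.INTER_CUBIC))
E
```

```text
(no output)
```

View pics/w13z.png

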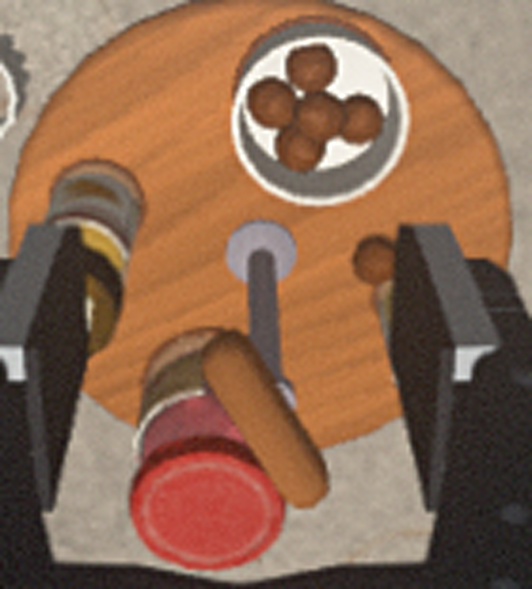

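```bash
python3 - <<'E'
from h import *
d=np.load("pics/w13.npz"); ps=(d["p"],d["R"])
A=lambda u,v,z: w("wrist",190+u/3.8,170+v/3.8,z,ps)
pot=A(320,122,68); hub=A(261,252,33); e1=A(219,345,178); e2=A(310,495,178)
print(pot,hub,e1,e2,(e1+e2)/2,np.linalg.norm(e1-e2))
print("pot dir",np.degrees(np.arctan2(*(pot-hub)[[1,0]])),np.linalg.norm((pot-hub)[:2]),"bar dir",np.degrees(np.arctan2(*(e1-e2)[[1,0]])))
nut=A(375,260,42); print("nut",nut-hub)
k=1/1.5625
sc=[w("wrist",u*k,v*k,5,ps) for u,v in [(370,172),(422,167)]]; print("lip",sc)
E
```

```text
[535.05052726  -7.46512454  68.        ] [512.86630194 -80.0278162   33.        ] [497.01117736 -45.49484828 178.        ] [ 527.53640035 -105.41588689  178.        ] [512.27378885 -75.45536758 178.        ] 67.2481977954705
pot dir 73.00030028445026 75.87808691131139 bar dir 116.99539114965275
nut [ 5.00094321e+01 -3.58584454e-02  9.00000000e+00]
lip [array([476.86166598, 127.70198298,   5.        ]), array([530.61466241, 132.99157977,   5.        ])]
```

```bash
python3 - <<'E'
from h import *
yaw=np.radians(117.8); ax=np.array([513.2,-80.0])
R=down(yaw); print(arm.inverse_kinematics((*ax,151),R),arm.inverse_kinematics((*ax,151),down(yaw+np.radians(106.8))))
arm.move_to((*ax,240),R)
arm.movel((*ax,151),R,vel=100)
arm.set_gripper(0.0); arm.sleep(.1)
print(pose()[0],arm.get_opening(),arm.get_force().round(1),arm.get_time())
# slow test chunk
t=arm.get_time(); arm.movel((*ax,150.5),down(yaw+np.radians(10)),vel=0.5); print(arm.get_time()-t,arm.get_joints()[5],arm.get_force().round(1),arm.get_ft_torque())
snap("scene","s14",(220,170,430,327))
E
```

```text
[-3.50146537e-01 -1.00111130e-02  2.00241266e+00 -4.44089210e-16
  1.14919111e+00 -8.35348069e-01] [-3.50146537e-01 -1.00111130e-02  2.00241266e+00 -4.44089210e-16
  1.14919111e+00 -2.69935971e+00]
[513.26950318 -80.03985052 151.16497207] 0.0012326293047737317 [0.2 0.6 0.8] 28.6583
0.3249999999999993 -1.0073427288344223 [ 0.3 -0.4  3. ] [-0.04359896  0.09294774  0.03394311]
scale 3.8095238095238093 crop (220, 170, 430, 327)
```

View pics/s14.png

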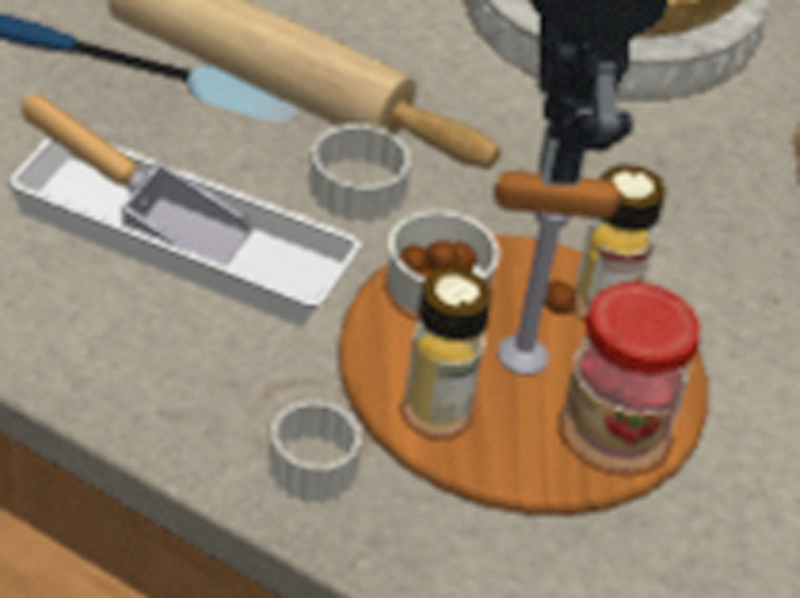

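```bash
python3 - <<'E'
from h import *
k=3.8095
pr=lambda P:((proj("scene",P)-[220,170])*k).round(0)
print("axis169",pr([513.2,-80,169]),"hub33",pr([513.2,-80,33]),"pot",pr([535,-7.4,68]))
print("tcp",pose()[0],pr(pose()[0]))
im=cv2.imread("pics/s14_raw.png")[170:240,330:410]; cv2.imwrite("pics/s14z.png",cv2.resize(im,None,fx=8,fy=8,interpolation=cv2.INTER_CUBIC))
snap("wrist","w14")
E
```

```text
axis169 [551. 193.] hub33 [518. 353.] pot [439. 246.]
tcp [513.63821891 -80.13077638 151.16125042] [547. 215.]
scale 1.5625 crop None
```

View pics/s14z.png

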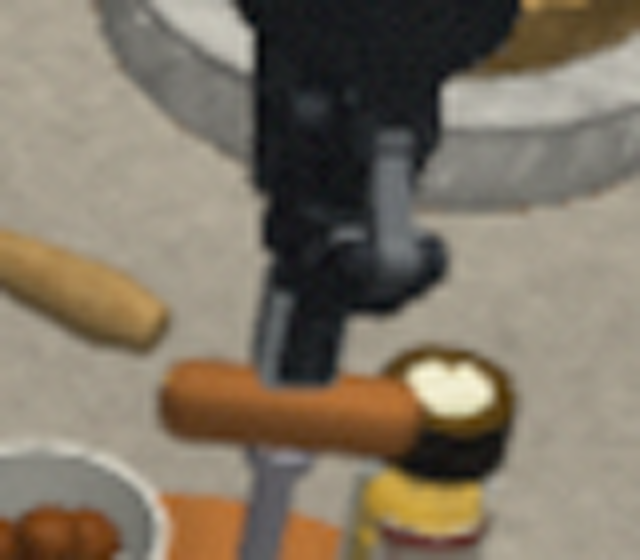

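View pics/w14.png

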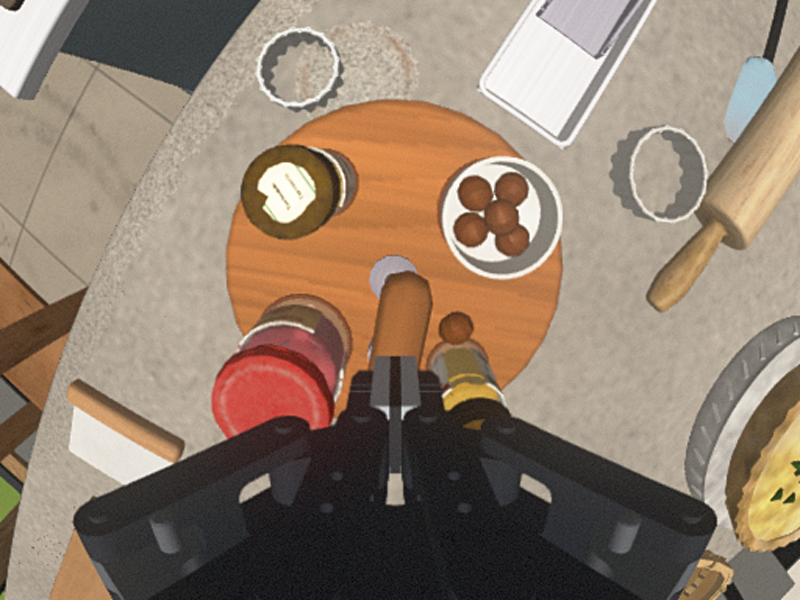

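```bash
python3 - <<'E'
from h import *
d=np.load("pics/w14.npz"); ps=(d["p"],d["R"]); k=1.5625
im=cv2.imread("pics/w14_raw.png"); 
pr=lambda P:tuple(int(v) for v in proj("wrist",P,ps)*k)
print("TCP",pr(ps[0]),"grasp",pr(ps[0]-19*ps[1][:,2]+[1,0,0]))
a=np.radians(117.8); u=np.array([np.cos(a),np.sin(a),0]); n=np.array([-u[1],u[0],0]); im=cv2.resize(im,None,fx=k,fy=k,interpolation=cv2.INTER_CUBIC)
for s in(-36,36):
  for t in (-9,9):
    for z in (157,181): cv2.circle(im,pr(np.array([513.2,-80,z])+s*u+t*n),5,(0,255,0) if z==181 else (255,0,0),1)
cv2.circle(im,pr(ps[0]),4,(255,255,0),-1)
cv2.circle(im,pr([535,-7.4,68]),4,(255,0,255),-1)
cv2.imwrite("pics/w14o.png",im[200:500,200:600])
E
```

```text
TCP (395, 351) grasp (397, 373)
```

View pics/w14o.png

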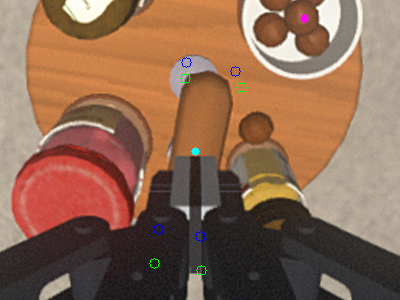

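```bash
python3 - <<'E'
import cv2
im=cv2.imread("pics/w14_raw.png")[150:330,190:320]; cv2.imwrite("pics/w14z.png",cv2.resize(im,None,fx=3.3,fy=3.3,interpolation=cv2.INTER_CUBIC))
im=cv2.imread("pics/w13_raw.png")[220:330,180:330]; 
E
```

```text
(no output)
```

View pics/w14z.png

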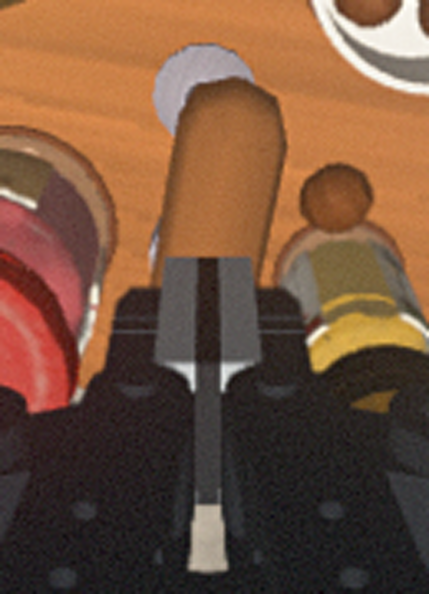

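```bash
python3 - <<'E'
from h import *
print(arm.get_opening(),pose()[0],arm.get_force().round(1),arm.get_time())
p,R=pose(); arm.movel((513.2,-80,151),down(np.radians(117.8)),vel=60)
arm.set_gripper(0.7); print(arm.get_opening(),arm.get_force().round(1),pose()[0],arm.get_time())
snap("wrist","w15",(160,130,350,300)); snap("scene","s15",(330,160,410,220))
E
```

```text
-0.0021917319681906736 [513.64020904 -80.15782311 151.16637572] [-0.8 -0.3  4. ] 29.0833
0.7023244596738224 [-0.6  0.3 -0.3] [512.96384421 -79.93584202 150.658918  ] 30.0083
scale 3.5294117647058822 crop (160, 130, 350, 300)
scale 10.0 crop (330, 160, 410, 220)
```

View pics/w15.png

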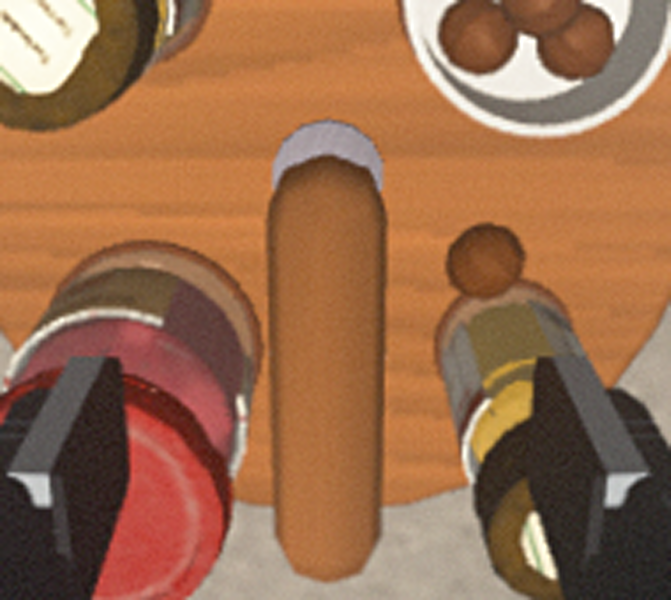

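View pics/s15.png

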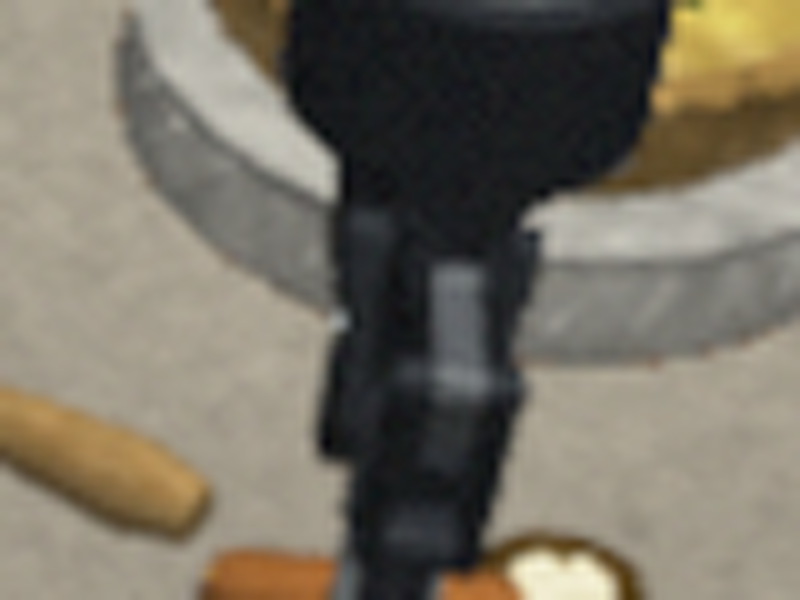

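```bash
python3 - <<'E'
from h import *
arm.set_gripper(0.3); print(arm.get_opening(),arm.get_force().round(1),pose()[0],arm.get_time())
snap("wrist","w16",(160,130,350,300)); snap("scene","s16",(330,190,410,250))
arm.set_gripper(0.12); print(arm.get_opening(),arm.get_force().round(1),pose()[0],arm.get_time())
snap("wrist","w17",(160,130,350,300)); snap("scene","s17",(330,190,410,250))
E
```

```text
0.29702242538812434 [-0.1  0.6  0.3] [513.21399074 -79.98696766 151.01087917] 30.5333
scale 3.5294117647058822 crop (160, 130, 350, 300)
scale 10.0 crop (330, 190, 410, 250)
0.1240029564456161 [-0.5  0.9  1.5] [513.55484399 -80.11373056 151.45409836] 30.9333
scale 3.5294117647058822 crop (160, 130, 350, 300)
scale 10.0 crop (330, 190, 410, 250)
```

View pics/s16.png

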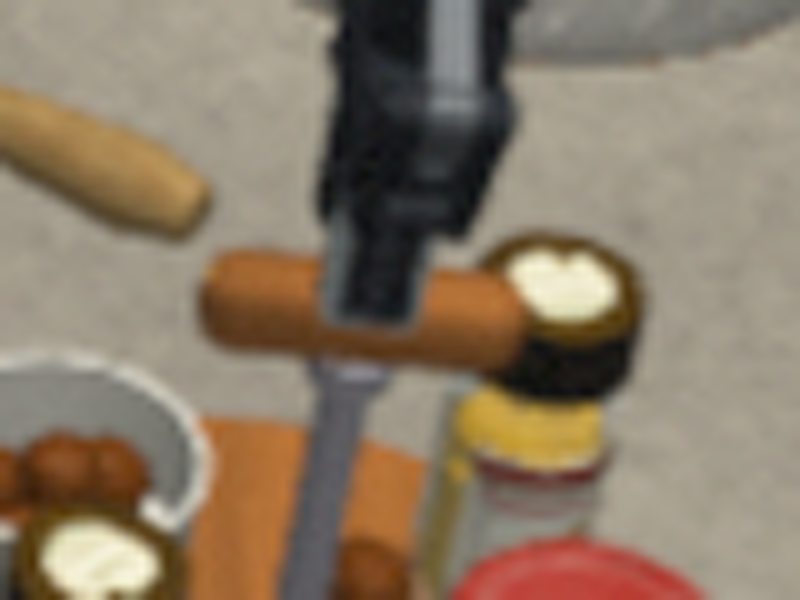

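View pics/s17.png

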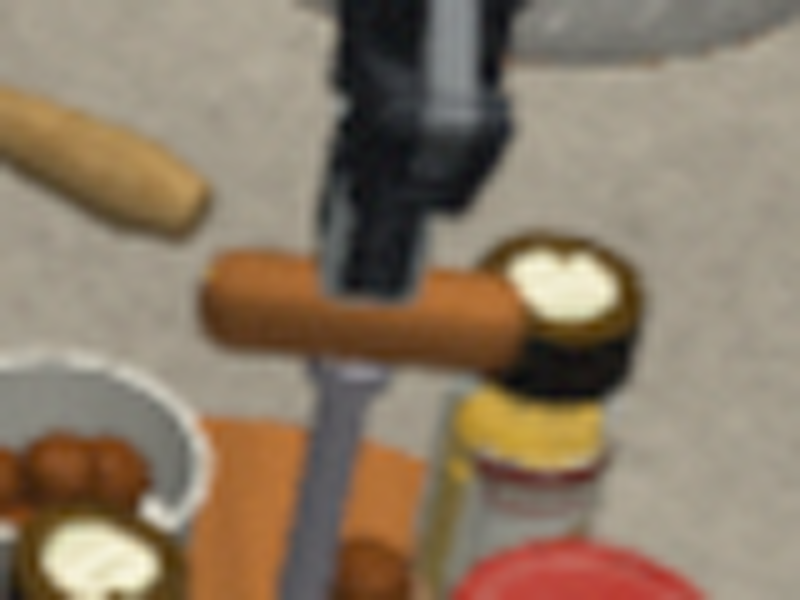

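View pics/w17.png

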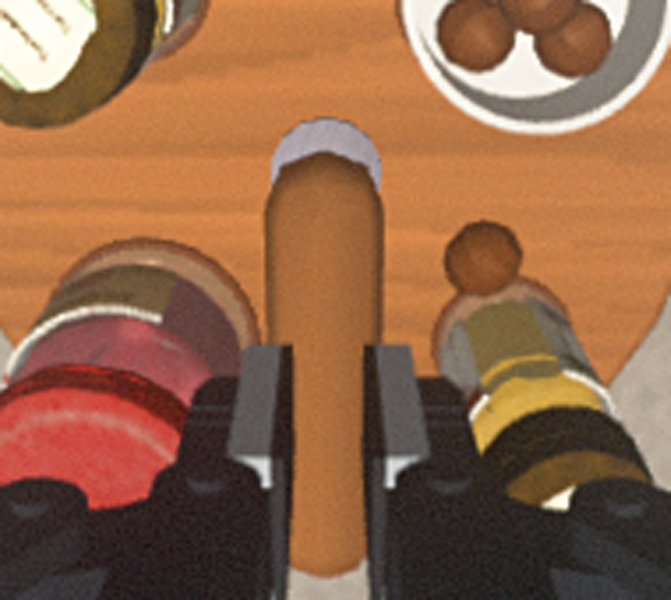

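```bash
python3 - <<'E'
from h import *
R=down(np.radians(117.8))
arm.set_gripper(0.35); arm.movel((513.2,-80,137),R,vel=60); print(arm.get_force().round(1))
snap("scene","s18",(330,190,410,250))
arm.set_gripper(0.0); arm.sleep(.1); print(arm.get_opening(),arm.get_force().round(1),pose()[0],arm.get_time())
snap("scene","s19",(330,190,410,250))
E
```

```text
[ 0.  -0.1 -0.5]
scale 10.0 crop (330, 190, 410, 250)
0.1912684612820476 [-3.1 -1.2  2.6] [512.97370027 -80.2364984  137.36145849] 32.15
scale 10.0 crop (330, 190, 410, 250)
```

View pics/s18.png

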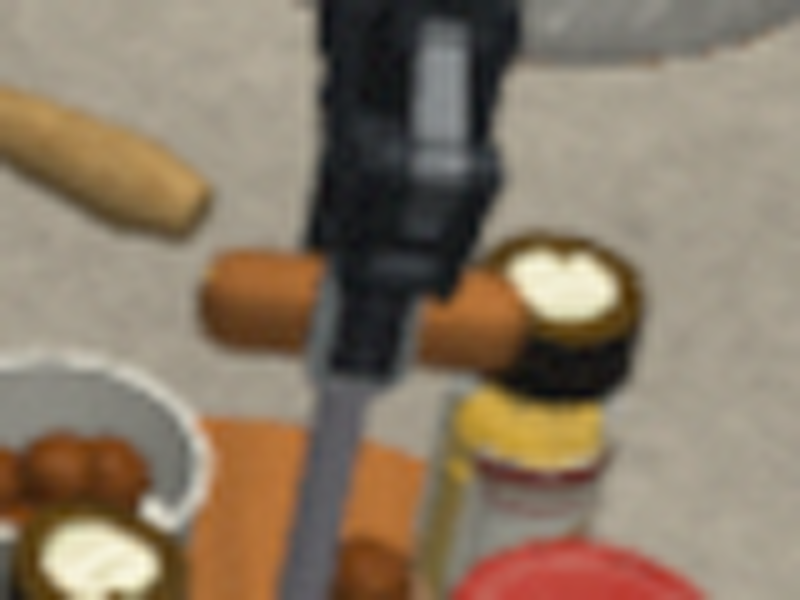

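View pics/s19.png

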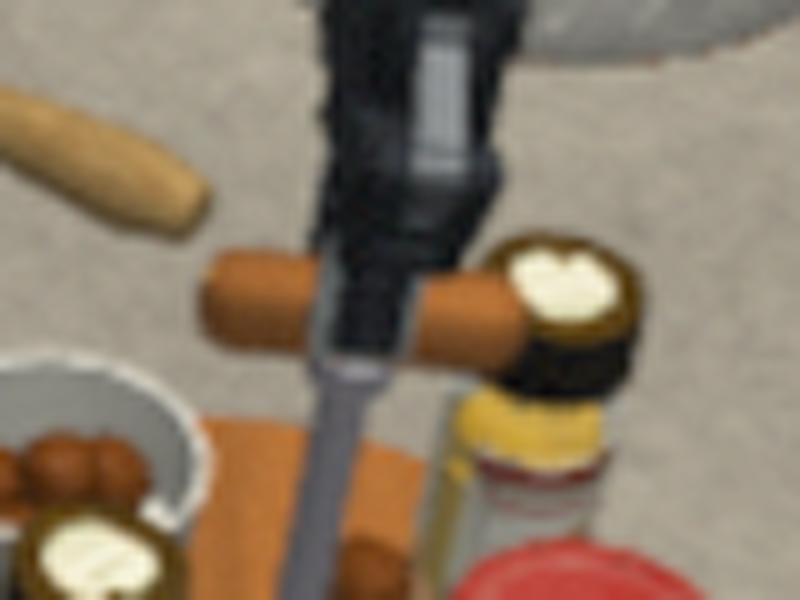

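```bash
python3 - <<'E'
from h import *
q0=np.array(arm.get_joints()); print(q0)
t0=arm.get_time()
for i in range(1,6):
    a=117.8+i*1.5
    arm.movel((513.2,-80,137),down(np.radians(a)),vel=20)
    print(round(arm.get_time()-t0,3),arm.get_qd()[5].round(2),arm.get_joints()[5].round(3))
print(arm.get_force().round(1),arm.get_ft_torque().round(2))
snap("scene","s20",(310,190,430,280))
E
```

```text
[-3.50360331e-01  5.59302968e-03  2.01357267e+00 -7.63678356e-04
  1.12287684e+00 -8.35386621e-01]
0.25 0.0 -0.861
0.5 0.0 -0.887
0.75 0.0 -0.914
1.0 0.0 -0.94
1.25 0.0 -0.966
[-4.7 -1.9  5.2] [-0.28  0.83  0.01]
scale 6.666666666666667 crop (310, 190, 430, 280)
```

View pics/s20.png

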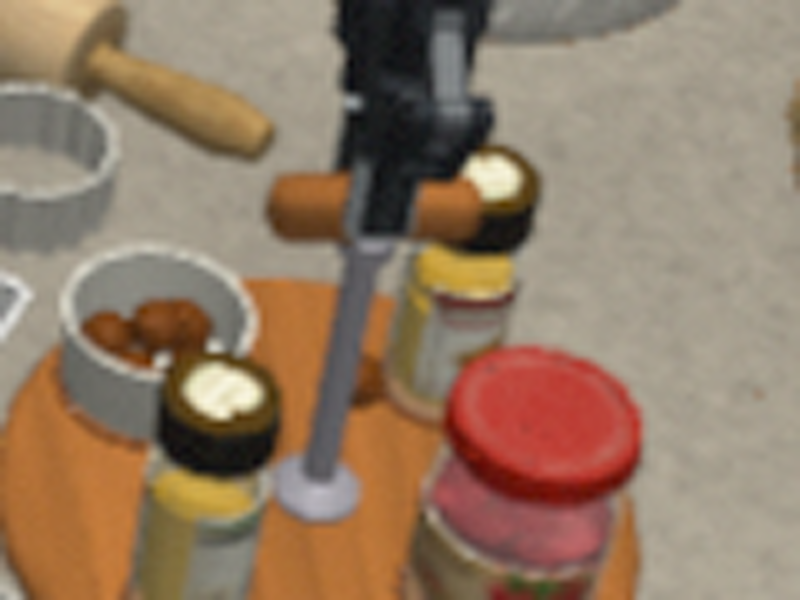

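```bash
python3 - <<'E'
from h import *
a0=125.3
for i in range(1,26):
    arm.movel((513.2,-80,137),down(np.radians(a0+2*i)),vel=20)
print(a0+50,arm.get_time(),arm.get_joints()[5],arm.get_force().round(1),arm.get_ft_torque().round(2))
snap("scene","s21",(220,170,430,327))
E
```

```text
175.3 39.75 -1.8385802186951596 [-8.6 -3.9  5.7] [-0.67  1.15 -0.02]
scale 3.8095238095238093 crop (220, 170, 430, 327)
```

View pics/s21.png

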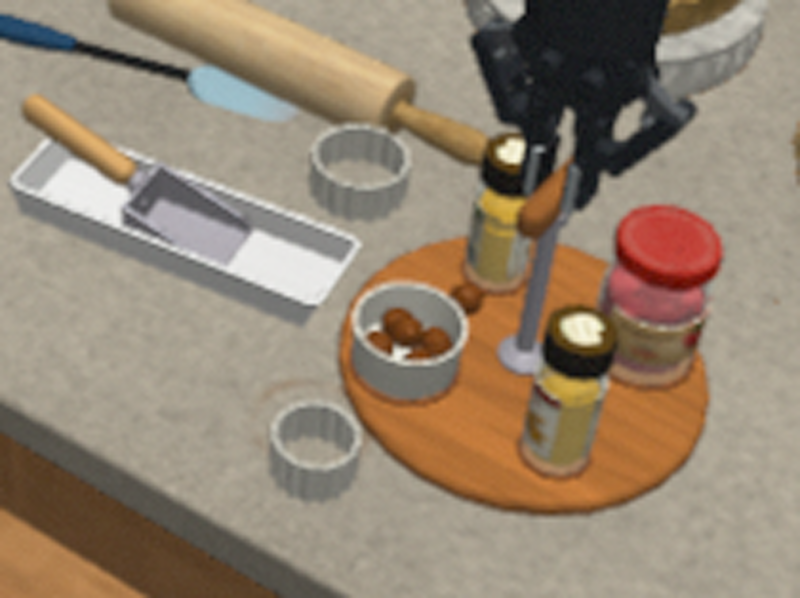

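```bash
python3 - <<'E'
from h import *
a0=175.3
for i in range(1,26):
    arm.movel((513.2,-80,137),down(np.radians(min(a0+2*i,224.6))),vel=20)
print(arm.get_time(),arm.get_joints()[5],arm.get_opening(),arm.get_force().round(1),arm.get_ft_torque().round(2))
snap("scene","s22",(220,170,430,327)); snap("wrist","w22"); snap("top","t22",(190,140,420,270))
E
```

```text
46.05 -2.6989625296899145 0.1916765961439661 [-5.9 -7.8  4.8] [-1.08  1.07  0.04]
scale 3.8095238095238093 crop (220, 170, 430, 327)
scale 1.5625 crop None
scale 3.4782608695652173 crop (190, 140, 420, 270)
```

View pics/s22.png

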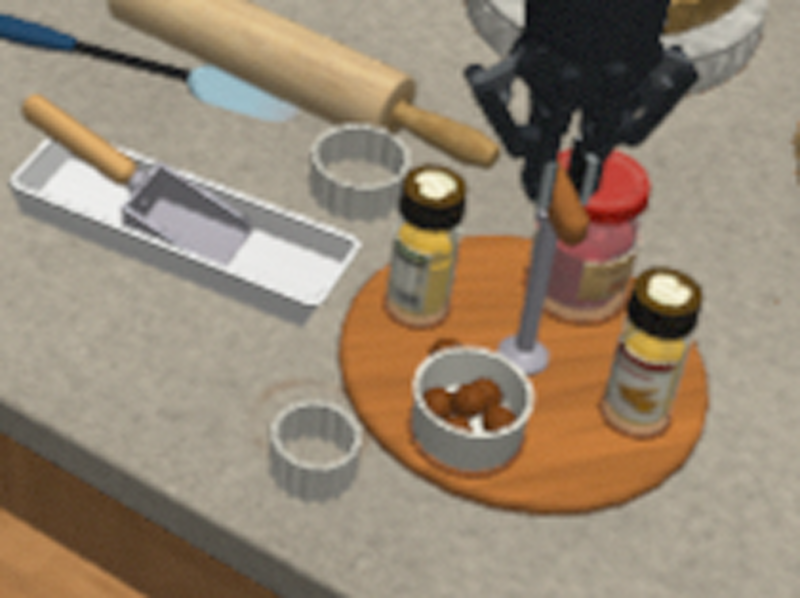

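View pics/w22.png

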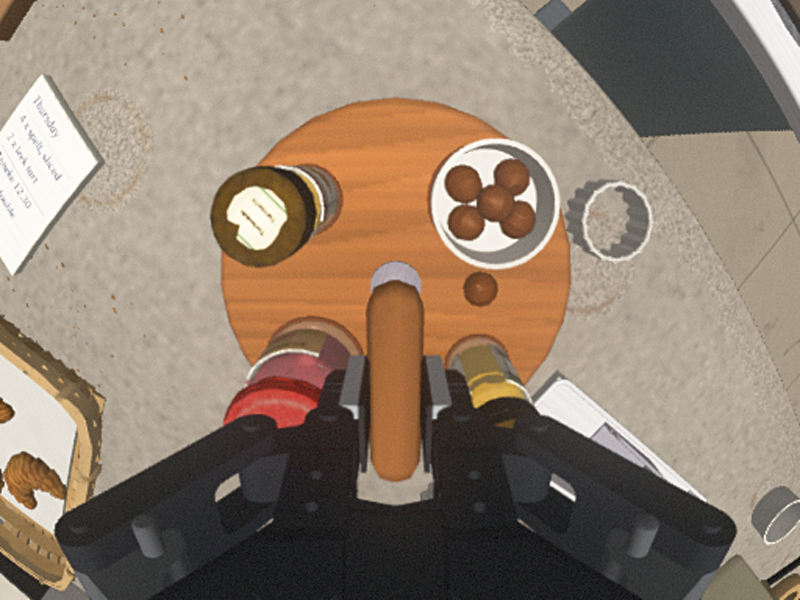

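View pics/t22.png

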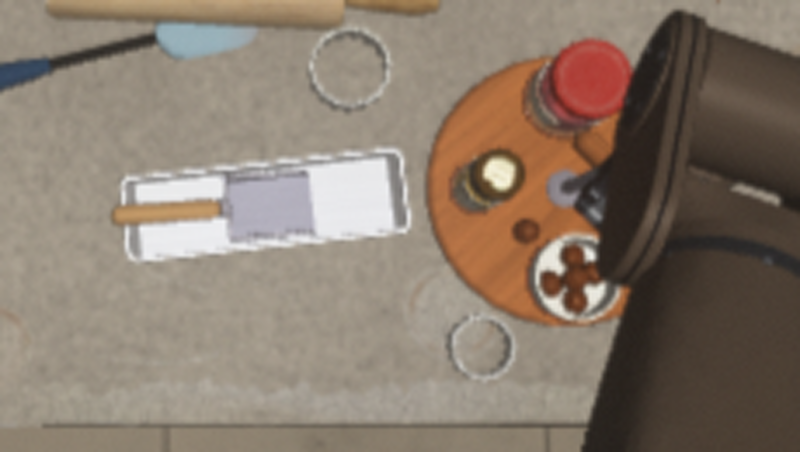

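```bash
python3 - <<'E'
from h import *
d=np.load("pics/w22.npz"); ps=(d["p"],d["R"]); k=1.5625
pot=w("wrist",495/k,204/k,68,ps); print("pot",pot, "angle err deg",np.degrees(np.arctan2(pot[1]+80.2,513.2-pot[0])))
S=3.478; print("top left edge",w("top",190+530/S,140+280/S,68), "bottom",w("top",190+578/S,140+322/S,68),"hub",w("top",190+563/S,140+188/S,33))
E
```

```text
pot [437.08974353 -80.13245672  68.        ] angle err deg 0.05084655176607543
top left edge [435.20302968 -43.47141027  68.        ] bottom [401.30107534 -80.98478042  68.        ] hub [513.75860425 -81.92456679  33.        ]
```

Pot centre y = −80.1 with the axis at about −80: squarely at the front. The grip is holding and everything is still.

```bash
python3 - <<'E'
from h import *
print(arm.get_time(),arm.get_opening(),np.abs(arm.get_qd()).max()); arm.finish_job()
E
```

```text
46.2 0.1911063126363397 0.001479644503303868
the job is handed in; nothing more can be done
```

I handed the job in at 46.2 s of the 72 s allowed, with all the steps done; no verdict was reported. The final pictures showed:

- **Nuts:** Five hazelnuts are in the open pot. The sixth missed it and lies on the turntable, next to the pot.
- **Scoop:** It lies flat in the tray, let go, roughly in the middle.
- **Carousel:** The pot is at the front, about 0.1 mm sideways and 0.05° off by the wrist camera. The top camera agreed within about 2 mm, though the arm partly hid the pot. I finished still gripping the T-handle, jaws closed on the bar (opening 0.19) and the arm still.
- **Bystanders:** Both cutters were where they started. The loose pot was not measured again, but I worked nowhere near it after taking hold of the scoop.

Two things went wrong on the way:

- **Scoop slipped in the grip:** It swung about 30° mouth-down on the way from the tray, so the lip came down beside the pot, possibly touching it. I tilted it back up and checked its pose in the scene camera before pouring. It turned again during the pour, probably against the pot rim.
- **First handle grip missed:** The fingers slid off the bar's rounded top. I gripped again 14 mm lower, and that held.

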